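Pack the dressing tubs into the delivery carrier

TASK

Pack the delivery carrier: turn its clamp knob to the free stop, slide the cover all the way back, and stand every small kraft tub from the tray upright on the compartment's floor, side by side. Then slide the cover fully shut and turn the clamp back to its locked stop. Leave the big bowl, the stack of lids and the spoon where they are.

Things in the scene. Friction and masses are not known exactly. Their poses are not given: they have to be found in the camera images.
- carrier: Grey plastic food carrier fixed to the counter, 204 x 340 mm, 60 mm high, steel rails on both long sides up to 72 mm. Origin on the counter under the centre of its compartment; z up, +y = the way its cover opens. From y = 78 to 254 mm it is a solid closed deck, over which the open cover lies. On its -x side a black bracket, 54 x 60 mm, 66 mm high, holds the clamp knob.
- bay (a point): Centre of the inner floor of the carrier's only compartment, 6 mm above the counter; axes as the carrier's. The compartment's inner faces are at x = +-90 mm and y = +-78 mm, its wall tops 60 mm above the counter.
- cover (a joint): Flat aluminium sliding cover: travel in m along the carrier's +y. 0 = fully shut, 0.155 = fully back (at its stop, compartment bare). Friction about 1.5 N; it stays where left. Its top is 66 mm above the counter. Near its -x edge stands a small metal lug (to 82 mm), which the clamp's tongue blocks when locked.
- cover_grip (a point): Point to pinch on the cover's black grip bar, 90 mm above the counter; moves with the cover; at (0, -30) mm in the carrier's frame when shut. The bar is 60 mm long along the carrier's x, 12 mm thick along its y, and stands from 66 to 102 mm. Axes as the carrier's. Pinch from above, fingers closing along the carrier's y.
- clamp (a joint): Clamp knob, angle in rad, clockwise from above is positive. 0 = locked stop: its metal tongue (70 mm from the axis) points 45 deg between the carrier's +x and -y, over the cover, and blocks the lug. 1.45 = free stop: tongue points off the cover, 38 deg past the carrier's -y towards -x; from 0.6 on the cover is free. Friction 0.06 N m; stays where left. Turn to lock only with the cover shut.
- clamp_grip (a point): Point to pinch on the knob's black wing, on its axis, 101 mm above the counter, at (-135, -15) mm in the carrier's frame. The wing is 42 mm long, 12 mm thick, 78 to 114 mm above the counter, on a steel hub 34 mm across (66 to 78 mm). The point's x axis runs along the wing and tongue and turns with it: pinch across, fingers closing along the point's y.
- tray: Low aluminium tray 250 x 250 mm on the counter, fixed; origin under its centre. Its floor is 3 mm above the counter, its rim 7 mm high. The tubs start on it, one per quarter.
- bowl_mid (a point): Centre (half-way up) of a big lidded kraft bowl, 96 mm across and 68 mm high; not part of the job.
- lids_mid (a point): Centre of a stack of white lids, 116 mm across and 30 mm high; not part of the job.
- spoon_grip (a point): Handle of a steel serving spoon 260 mm long lying on the counter; not part of the job.
- tub1_mid (a point): Centre (half-way up) of a small round kraft tub with a white lid, 46 mm across (lid 48 mm) and 45 mm high, about 90 g, standing upright at the start; z is its upward axis. May be absent (None): two to four of the four tubs are there.
- tub2_mid (a point): Centre (half-way up) of a small round kraft tub with a white lid, 46 mm across (lid 48 mm) and 45 mm high, about 90 g, standing upright at the start; z is its upward axis. May be absent (None): two to four of the four tubs are there.
- tub3_mid (a point): Centre (half-way up) of a small round kraft tub with a white lid, 46 mm across (lid 48 mm) and 45 mm high, about 90 g, standing upright at the start; z is its upward axis. May be absent (None): two to four of the four tubs are there.
- tub4_mid (a point): Centre (half-way up) of a small round kraft tub with a white lid, 46 mm across (lid 48 mm) and 45 mm high, about 90 g, standing upright at the start; z is its upward axis. May be absent (None): two to four of the four tubs are there.

How it is judged:
By the outcome, as a careful person would: the job done as asked, in the order asked, and still so for the second after the job is handed in, with the robot touching nothing.
Of tub1, tub2, tub3, tub4 only 2 to 4 are there at a start; the rules pass over those that are not, and their reading is None.
At some moment in a run one of tub1, tub2, tub3, tub4 may be knocked a few centimetres aside while the robot is not near it.
Once in a run the grip may slacken for a moment while it holds something.
It also fails if it takes over 210 s, if anything falls off the work surface, if the arm or the gripper's body presses on something with over 40 N, if the wrist force passes 120 N, or if a joint passes its speed limit or range.

ROBOT

A 6-joint arm with a two-finger parallel gripper is mounted at the origin on the work surface. World frame = base frame: x ahead of the robot, y to its left, z up, the work surface at z = 0. Lengths are in mm, angles in rad, forces in N, time in s.
With the tool pointing down it reaches from about 350 to 850 mm from the base axis. Payload 8.1 kg.
Tool frame: the origin (TCP) lies at the very end of the fingers, on their centre line; the grasp point (between the pads) lies 19 mm behind it; x points along the fingers, y is the direction in which the jaws open and shut, and the axes are right-handed (so a half turn about x gives the same grasp; the last joint's range is limited). The gripper opens to 85 mm and grips with 20 to 120 N. Pads are 22 mm wide; open, the fingers measure 114 mm over their backs; the gripper's body (76 mm by 85 mm) begins 54 mm behind the grasp point. The pads swing forward as they close: fully open they stand 13 mm farther back than shut.
Start: joints at [-0.085, 0.13, 1.488, -0, 1.523, -0.085], TCP at [600.004, 0.022, 231.292] pointing down, gripper open.
Joint ranges: [-2.96, 2.96], [-0.89, 2.26], [0.02, 2.5], [-1.34, 4.48], [0, 2.73], [-2.66, 2.66]. Speed limits (rad/s): [2.39, 2.39, 2.79, 3.14, 3.14, 3.14].

INTERFACE

Orientations are given as a unit quaternion [w, x, y, z].
In Python, from cell import arm gives the robot as it stands.
- The arm moves only by the tool carry_out, never from a script. Its argument "deltas" is a list of rows, each an object with "linear": the shift along the tool's x, y, z in mm, a list of three; "twist": the turn about the tool's x in rad; "hand": the opening, from 0 (shut) to 1 (fully open). A call has exactly 10 rows; each row shifts and turns the commanded pose from where the row before left it, along the tool's axes as they then stand; what a row does not reach is not made up. A row lasts 1/10 s, in which the tool goes at most 50 mm and 8.59 degrees, less where a joint would pass 70% of its speed; a pose out of reach is approached as far as the arm can. A call with a gripper value outside its range is refused whole. The fingers move at their own pace and stop on an object; the grip force is fixed at half the most. Time passes only in rows, so rows that do not move let the fingers close, or fill a call up. It gives the time, the measured TCP pose, the force and the opening at its end, in the units of the state.
- arm.sense(): the state, without advancing time (a new reading comes with each control period).
- arm.camera(name): name is "scene" or "side" or "wrist"; returns (picture, depth): 384x512x3 uint8, red, green, blue; 384x512 float32, mm along the optical axis (not along the pixel's ray), 0 where there is no reading.
- arm.get_calibration(name): a dict with "fx", "fy", "cx", "cy" (pixels), "world_from_camera" (4x4, takes a point from camera to world coordinates); the wrist camera has in their place "tool_from_camera" (4x4, takes a point from camera to tool coordinates, whose origin is the TCP and whose axes are the tool frame's). Camera axes: x right, y down, z forward; pixel columns grow to the right and rows downward; lengths in mm; the calibration is good to about 2 mm. A picture is of the moment at which its call begins: read the wrist's pose just before it. get_calibration takes no time and is no camera call.
- arm.close_job(): hands the job in, once; it reports no verdict.
The state is a dict: "clock": time; "joint_pos": joint angles; "joint_vel": joint speeds; "tau": joint torques, N m; "eef_pos": TCP position; "ee_rot": TCP orientation; "force": force on the tool from outside, world axes, zero at the start; "ft_torque": the same for the moment, N m; "opening": opening from 0.0 (shut) to 1.0 (fully open).
Only numpy, scipy, OpenCV 4.12 (cv2) and the standard library are available. Lean on these libraries where they do the work, as an engineer would, in place of code of your own. Each camera call takes 0.05 s, during which the arm holds its last target.

## Working session

There is one attempt and no reset: what is moved stays moved. The work goes in short steps, Python scripts to look and compute and a tool call to move; the robot and the scene stay as the last step left them, time stands still between calls to the robot, and variables do not carry over. Pictures are saved under pics/ and viewed, and the job is handed in when it is done.

Besides the shell and the picture viewer there is one more tool, called in YAML: its name, and indented under it one key for each argument. carry_out: Moves the arm, as the interface text tells. Its arguments: {"type":"object","properties":{"deltas":{"type":"array","items":{"type":"object","properties":{"linear":{"type":"array","items":{"type":"number"}},"twist":{"type":"number"},"hand":{"type":"number"}}}}},"required":["deltas"]}

```bash
mkdir -p pics; ls
cat > h.py <<'E'
import numpy as np, cv2
from cell import arm
def snap(n,f):
    s=arm.sense(); p,d=arm.camera(n); cv2.imwrite('pics/'+f+'.png',p[:,:,::-1]); np.savez('pics/'+f+'.npz',p=p,d=d,pos=s['eef_pos'],rot=s['ee_rot']); return s,p,d
E
python3 - <<'E'
from h import *
for n in('scene','side','wrist'):
    snap(n,n+'0'); c=arm.get_calibration(n); print(n,{k:np.round(v,3).tolist() for k,v in c.items()})
print(arm.sense())
E
```

```text
pics
scene {'fx': 411.994, 'fy': 411.994, 'cx': 260.727, 'cy': 193.287, 'world_from_camera': [[0.62, 0.437, -0.652, 1389.916], [0.784, -0.329, 0.526, -673.229], [0.015, -0.837, -0.547, 746.019], [0.0, 0.0, 0.0, 1.0]]}
side {'fx': 498.905, 'fy': 498.905, 'cx': 253.529, 'cy': 193.814, 'world_from_camera': [[-0.962, -0.13, 0.238, 210.584], [-0.27, 0.537, -0.799, 1322.742], [-0.024, -0.833, -0.552, 998.881], [0.0, 0.0, 0.0, 1.0]]}
wrist {'fx': 266.611, 'fy': 266.611, 'cx': 253.339, 'cy': 185.006, 'tool_from_camera': [[-0.0, -0.304, 0.953, -142.913], [1.0, -0.0, 0.0, 0.362], [0.0, 0.953, 0.304, -77.371], [0.0, 0.0, 0.0, 1.0]]}
{'clock': 0.15, 'joint_pos': array([-8.53872259e-02,  1.31018590e-01,  1.48904455e+00, -3.86106687e-05,
        1.52300774e+00, -8.54056624e-02]), 'joint_vel': array([ 0.00021586, -0.00122384, -0.00376075, -0.00032012, -0.00014667,
        0.00011825]), 'tau': array([ 1.01583330e-03, -5.70061326e+01, -5.01160097e+01, -1.39109225e-04,
        9.69119486e-03, -7.10949371e-05]), 'eef_pos': array([5.99565292e+02, 5.30951628e-02, 2.30458482e+02]), 'ee_rot': array([ 0.49961399,  0.49964767,  0.50039589, -0.50034191]), 'force': array([-0.01866067,  0.45933722, -0.8272155 ]), 'ft_torque': array([ 0.01890583, -0.02705306, -0.01412265]), 'opening': 0.9962260862242353}
```

View pics/scene0.png

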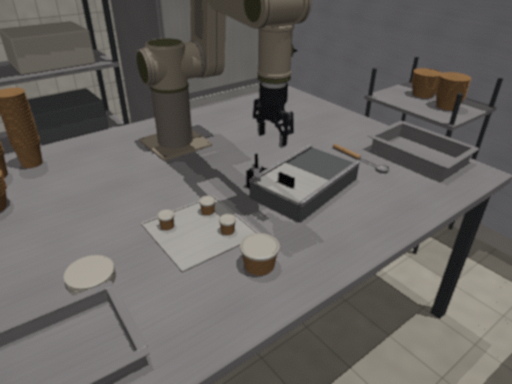

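View pics/side0.png

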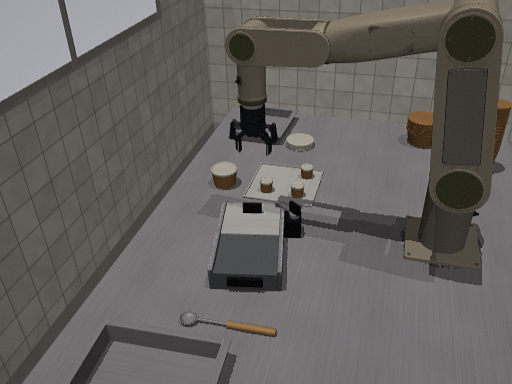

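View pics/wrist0.png

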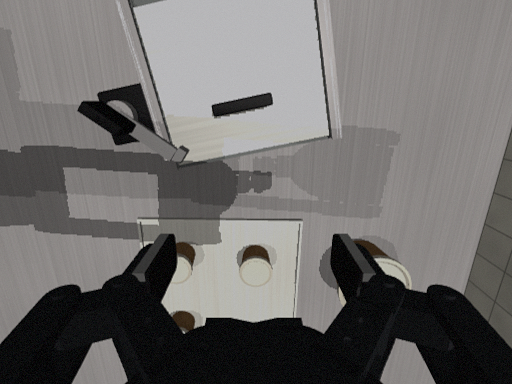

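Run:
```python
from scipy.spatial.transform import Rotation as R
print(R.from_quat([.4996,.4996,.5004,-.5003],scalar_first=True).as_matrix().round(3))
```

```text
[[-0.002  1.     0.   ]
 [ 0.     0.    -1.   ]
 [-1.    -0.002 -0.   ]]
```

The scene has three tubs on the tray: scene pixels (166,220), (207,206) and (228,225). The carrier is at wrist pixel (240,80) with the knob at (120,115). The bowl is on the right. I'll measure these next.

```bash
cat >> h.py <<'E'
from scipy.spatial.transform import Rotation as R
def T_of(n,s=None):
    c=arm.get_calibration(n)
    if n!='wrist': return c,np.array(c['world_from_camera'])
    T=np.eye(4); T[:3,:3]=R.from_quat(s['ee_rot'],scalar_first=True).as_matrix(); T[:3,3]=s['eef_pos']
    return c,T@np.array(c['tool_from_camera'])
def cloud(n,d,s=None):
    c,T=T_of(n,s); v,u=np.indices(d.shape)
    P=np.stack([(u-c['cx'])/c['fx']*d,(v-c['cy'])/c['fy']*d,d],-1)@T[:3,:3].T+T[:3,3]
    P[d<=0]=np.nan; return P
def ray(n,uv,z,s=None):
    c,T=T_of(n,s); uv=np.atleast_2d(uv).astype(float)
    D=np.c_[(uv[:,0]-c['cx'])/c['fx'],(uv[:,1]-c['cy'])/c['fy'],np.ones(len(uv))]@T[:3,:3].T
    return T[:3,3]+D*((z-T[2,3])/D[:,2])[:,None]
def load(f):
    z=np.load('pics/'+f+'.npz'); return dict(eef_pos=z['pos'],ee_rot=z['rot']),z['p'],z['d']
def comps(P,lo,hi,amin=30):
    m=((P[...,2]>lo)&(P[...,2]<hi)).astype(np.uint8); n,l,st,ce=cv2.connectedComponentsWithStats(m)
    return [(P[l==i],st[i],ce[i]) for i in range(1,n) if st[i,4]>=amin]
E
python3 - <<'E'
from h import *
for n in('scene','side','wrist'):
    s,p,d=load(n+'0'); P=cloud(n,d,s)
    for nm,lo,hi in(('tub',40,53),('cov',62,70),('bar',95,106),('wing',108,118)):
        for Q,st,ce in comps(P,lo,hi,6):
            mn,mx=np.nanmin(Q,0),np.nanmax(Q,0)
            if 300<mn[0]<900 and abs(mn[1])<500: print(n,nm,st[4],ce.round(0),'mean',np.nanmean(Q,0).round(1),'mid',((mn+mx)/2).round(1)[:2],'ext',(mx-mn).round(1)[:2])
E
```

```text
scene tub 361 [301. 194.] mean [636.3  99.2  46.4] mid [601.6 182.2] ext [200.  371.3]
scene tub 17 [248. 176.] mean [452.4  29.1  46.9] mid [453.7  30.5] ext [23.   8.5]
scene tub 137 [206. 201.] mean [ 489.8 -156.4   45.8] mid [ 487.9 -156. ] ext [47.9 47.2]
scene tub 157 [165. 215.] mean [ 480.9 -289.1   46. ] mid [ 479.3 -287.6] ext [47.8 46.7]
scene tub 159 [227. 220.] mean [ 605.6 -161.3   45.9] mid [ 603.1 -160.6] ext [48.7 47.7]
scene tub 110 [259. 261.] mean [ 795.7 -194.6   46. ] mid [ 781.3 -182.4] ext [64.1 72.4]
scene cov 1403 [290. 182.] mean [583.1  96.   65.6] mid [565.2  96.9] ext [236.3 204.7]
scene cov 131 [329. 184.] mean [668.1 186.1  66.4] mid [661.8 202.6] ext [ 74.5 339.1]
scene cov 33 [250. 171.] mean [453.   35.9  65.1] mid [453.8  36.9] ext [33.4 21.8]
scene cov 832 [259. 246.] mean [ 768.5 -174.1   65.4] mid [ 767.5 -173.2] ext [ 99.3 100. ]
scene bar 11 [255. 163.] mean [468.7  45.9 100.4] mid [468.6  46.3] ext [9.6 9.5]
scene bar 64 [286. 176.] mean [591.1  69.8  99.9] mid [590.   69.6] ext [57.6 19.9]
scene wing 29 [256. 157.] mean [458.2  54.5 112.6] m
[... 1990 characters left out ...]
 6.5]
wrist cov 24439 [235.  72.] mean [580.5 103.8  66.4] mid [582.4  88.4] ext [207.3 167.9]
wrist cov 1025 [130. 102.] mean [464.6  75.4  66.4] mid [458.3  68.5] ext [60.2 53.2]
wrist cov 199 [124. 140.] mean [450.9  34.2  66.2] mid [452.3  34. ] ext [30.2 13.2]
wrist cov 550 [394. 270.] mean [ 789.1 -140.2   66.5] mid [ 787.3 -145.4] ext [56.7 49.5]
wrist cov 86 [341. 297.] mean [ 721.7 -183.5   67.3] mid [ 723.3 -183.3] ext [14.1 32.2]
wrist bar 776 [242. 105.] mean [588.8  73.  102.2] mid [588.4  73.1] ext [59.1 21.6]
wrist bar 195 [113. 117.] mean [460.1  61.2 100.5] mid [457.3  59.8] ext [31.5 31.8]
wrist wing 653 [100. 119.] mean [455.   60.5 113.7] mid [454.4  59.8] ext [38.  31.8]
```

Run:
```python
import cv2
p=cv2.imread('pics/wrist0.png'); cv2.imwrite('pics/w0big.png',cv2.resize(p[0:300,60:430],None,fx=2,fy=2,interpolation=2))
```

```text
(no output)
```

View pics/w0big.png

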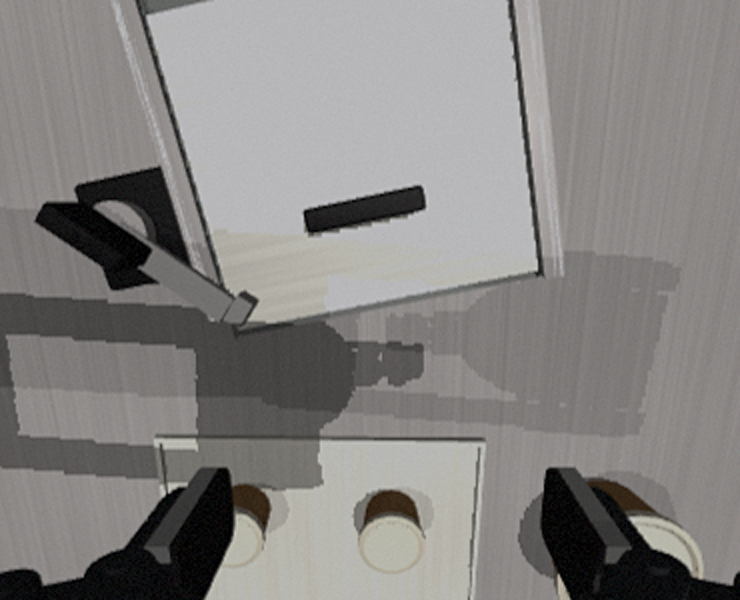

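Run:
```python
from h import *
s,p,d=load('wrist0'); P=cloud('wrist',d,s)
for nm,lo,hi,c in(('bar',98,106,(589,73)),('wing',110,118,(455,60)),('cov',64,69,(580,100))):
    Q=max((q for q,_,_ in comps(P,lo,hi,50) if np.hypot(*(np.nanmean(q,0)[:2]-c))<40),key=len)
    r=cv2.minAreaRect(Q[:,:2].astype(np.float32)); v=np.linalg.svd((Q-Q.mean(0))[:,:2],full_matrices=False)[2][0]
    print(nm,r,np.degrees(np.arctan2(v[1],v[0])))
# cover front edge etc
th=np.radians(11.5); 
for th in np.radians([11,11.5,12]):
    Rm=np.array([[np.cos(th),-np.sin(th)],[np.sin(th),np.cos(th)]])
    print(np.array([588.6,73])-Rm@[0,-30], np.array([455,60.4])-Rm@[-135,-15])
```

```text
bar ((588.4243774414062, 72.85015106201172), (59.954891204833984, 12.004260063171387), 11.392900466918945) -168.58193920310066
wing ((454.2323303222656, 60.11936569213867), (12.362029075622559, 41.483619689941406), 53.3040885925293) -36.704500179675776
cov ((582.5717163085938, 102.21453857421875), (178.73745727539062, 164.2744903564453), 11.330010414123535) -10.158991631870489
[582.87573014 102.4488155 ] [584.65753483 100.88362213]
[582.61896197 102.39774114] [584.29931611 102.01354172]
[582.36264928 102.34442802] [583.93125074 103.14029227]
```

The depth agrees with the sizes given: bar 60x12 mm at z≈102, wing 42x12 mm at z≈114, three tubs 48 mm across. That puts the carrier origin near (583,102), turned 11.4°, and the knob near (454,60.4). First I'll move over the knob.

carry_out:
  deltas:
    - {"linear":[0,-36.4,-15.1],"twist":0,"hand":1}
    - {"linear":[0,-36.4,-15.1],"twist":0,"hand":1}
    - {"linear":[0,-36.4,-15.1],"twist":0,"hand":1}
    - {"linear":[0,-36.4,-15.1],"twist":0,"hand":1}
    - {"linear":[0,0,0],"twist":-0.145,"hand":1}
    - {"linear":[0,0,0],"twist":-0.145,"hand":1}
    - {"linear":[0,0,0],"twist":-0.145,"hand":1}
    - {"linear":[0,0,0],"twist":-0.145,"hand":1}
    - {"linear":[0,0,0],"twist":-0.145,"hand":1}
    - {"linear":[0,0,0],"twist":-0.145,"hand":0.6}

```text
clock: 1.15
eef_pos: [454.2, 60.4, 231.0]
ee_rot: [0.665, 0.241, 0.665, -0.241]
force: [0.1, 0.4, -0.0]
opening: 0.86
```

```bash
cat >> h.py <<'E'
def yaw(s):
    M=R.from_quat(s['ee_rot'],scalar_first=True).as_matrix(); return np.arctan2(M[1,1],M[0,1]),M
def go(x,y,z,yw=None):
    s=arm.sense(); a,M=yaw(s); d=M.T@(np.array([x,y,z])-s['eef_pos'])
    print('tool delta',d.round(1),'yaw now',np.degrees(a).round(1),'twist',None if yw is None else round(-(np.radians(yw)-a),3),'open',round(s['opening'],2),'F',s['force'].round(1),'t',round(s['clock'],1),'pos',s['eef_pos'].round(1),'axis',M[:,0].round(3),'j',s['joint_pos'].round(2))
E
python3 - <<'E'
from h import *
go(454.2,60.4,86,55.5)
E
```

```text
tool delta [1.45e+02 0.00e+00 1.00e-01] yaw now 50.2 twist -0.093 open 0.86 F [ 0.1  0.4 -0. ] t 1.1 pos [454.2  60.4 231. ] axis [-0.  0. -1.] j [ 0.02 -0.26  1.86  0.    1.54 -0.86]
```

Run:
```python
from h import *
s,p,d=snap('wrist','wrist1'); P=cloud('wrist',d,s)
for nm,lo,hi in(('bar',98,106),('wing',110,118),('tongue',76,90)):
  for Q,st,ce in comps(P,lo,hi,50):
    r=cv2.minAreaRect(Q[:,:2].astype(np.float32)); v=np.linalg.svd((Q-Q.mean(0))[:,:2],full_matrices=False)[2][0]
    print(nm,len(Q),r,np.degrees(np.arctan2(v[1],v[0])),np.median(Q[:,2]))
```

```text
wing 463 ((453.5129699707031, 60.489845275878906), (11.907514572143555, 41.93659210205078), 53.58118438720703) -36.2122215631546 114.45590914199988
tongue 716 ((482.0021057128906, 43.54413604736328), (22.384361267089844, 96.13008880615234), 50.901546478271484) -43.2011502389966 80.00243069113347
tongue 162 ((447.2706298828125, 50.39176940917969), (8.939367294311523, 31.25341796875), 52.6419792175293) -36.8648654694172 78.4536963754581
tongue 61 ((560.1337280273438, 68.85899353027344), (12.564229965209961, 5.612602233886719), 74.19876861572266) -89.50046917321069 82.19128142875797
```

View pics/wrist1.png

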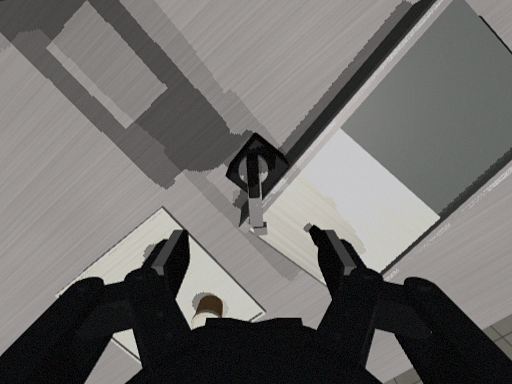

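Picture: the wing is centred at (252,172) and runs along the image vertical, with its tongue end at (258,228). It lies at -36.3°, so I'll add a small twist and go down.

carry_out:
  deltas:
    - {"linear":[0,-0.4,0.5],"twist":-0.061,"hand":0.6}
    - {"linear":[25,0,0],"twist":0,"hand":0.5}
    - {"linear":[25,0,0],"twist":0,"hand":0.5}
    - {"linear":[25,0,0],"twist":0,"hand":0.5}
    - {"linear":[25,0,0],"twist":0,"hand":0.5}
    - {"linear":[25,0,0],"twist":0,"hand":0.5}
    - {"linear":[21,0,0],"twist":0,"hand":0.5}
    - {"linear":[0,0,0],"twist":0,"hand":0}
    - {"linear":[0,0,0],"twist":0,"hand":0}
    - {"linear":[0,0,0],"twist":0,"hand":0}

```text
clock: 2.2
eef_pos: [454.5, 59.7, 85.9]
ee_rot: [0.671, 0.223, 0.671, -0.223]
force: [-2.1, -1.1, -5.5]
opening: 0.132
```

Run:
```python
from h import *
go(453.6,60.4,85,53.7)
```

```text
tool delta [ 0.9  0.  -1.1] yaw now 53.3 twist -0.007 open 0.13 F [-2.1 -1.1 -5.5] t 2.2 pos [454.5  59.7  85.9] axis [-0. -0. -1.] j [ 0.02 -0.14  2.03 -0.    1.25 -0.91]
```

carry_out:
  deltas:
    - {"linear":[0,0,0],"twist":0.13,"hand":0}
    - {"linear":[0,0,0],"twist":0.13,"hand":0}
    - {"linear":[0,0,0],"twist":0.13,"hand":0}
    - {"linear":[0,0,0],"twist":0.13,"hand":0}
    - {"linear":[0,0,0],"twist":0.13,"hand":0}
    - {"linear":[0,0,0],"twist":0.13,"hand":0}
    - {"linear":[0,0,0],"twist":0.13,"hand":0}
    - {"linear":[0,0,0],"twist":0.13,"hand":0}
    - {"linear":[0,0,0],"twist":0.13,"hand":0}
    - {"linear":[0,0,0],"twist":0.13,"hand":0}

```text
clock: 3.2
eef_pos: [452.5, 59.1, 85.9]
ee_rot: [-0.398, -0.583, -0.399, 0.586]
force: [-16.1, -4.7, 7.4]
opening: 0.129
```

Run:
```python
from h import *
go(453.6,60.4,85,53.7-83.1); print(arm.sense()['ft_torque'])
```

```text
tool delta [ 0.8  0.6 -1.6] yaw now -21.5 twist 0.138 open 0.13 F [-16.1  -4.7   7.4] t 3.2 pos [452.5  59.1  85.9] axis [-0.005 -0.001 -1.   ] j [ 0.02 -0.14  2.03 -0.    1.25  0.39]
[-0.62950876  2.27342566  0.10065461]
```

carry_out:
  deltas:
    - {"linear":[0,-1.4,0.5],"twist":0.03,"hand":0}
    - {"linear":[0,0,0],"twist":0.03,"hand":0}
    - {"linear":[0,0,0],"twist":0.03,"hand":0}
    - {"linear":[0,0,0],"twist":0.03,"hand":0}
    - {"linear":[0,0,0],"twist":0.03,"hand":0}
    - {"linear":[0,0,0],"twist":0.02,"hand":0}
    - {"linear":[0,0,0],"twist":0.02,"hand":0}
    - {"linear":[0,0,0],"twist":0,"hand":0}
    - {"linear":[0,0,0],"twist":0,"hand":0}
    - {"linear":[0,0,0],"twist":0,"hand":0}

```text
clock: 4.2
eef_pos: [452.1, 59.2, 86.0]
ee_rot: [-0.344, -0.617, -0.343, 0.619]
force: [-8.6, -3.6, 1.0]
opening: 0.127
```

Run:
```python
from h import *
go(453.6,60.4,85,53.7-83.1); print(arm.sense()['ft_torque'])
```

```text
tool delta [ 1.   0.6 -1.8] yaw now -31.9 twist -0.043 open 0.13 F [-8.6 -3.6  1. ] t 4.2 pos [452.1  59.2  86. ] axis [-0.002 -0.002 -1.   ] j [ 0.02 -0.14  2.03 -0.    1.25  0.58]
[-0.71973388  1.27148929  2.33820764]
```

The knob is at its stop: the moment about z rose to 2.3 N m after 85° of turn. I'll release it and go up.

carry_out:
  deltas:
    - {"linear":[0,0,0],"twist":-0.03,"hand":0}
    - {"linear":[0,0,0],"twist":0,"hand":0.5}
    - {"linear":[0,0,0],"twist":0,"hand":0.5}
    - {"linear":[0,0,0],"twist":0,"hand":0.5}
    - {"linear":[-20,0,0],"twist":0,"hand":0.5}
    - {"linear":[-40,0,0],"twist":0,"hand":0.5}
    - {"linear":[-40,0,0],"twist":0,"hand":0.5}
    - {"linear":[-30,0,0],"twist":0,"hand":0.5}
    - {"linear":[0,0,0],"twist":0,"hand":0.5}
    - {"linear":[0,0,0],"twist":0,"hand":0.5}

```text
clock: 5.2
eef_pos: [454.0, 59.9, 216.5]
ee_rot: [0.352, 0.614, 0.351, -0.612]
force: [-0.1, 0.1, -0.1]
opening: 0.499
```

Run:
```python
from h import *
go(588.4,72.9,200,-78.6)
s,p,d=snap('wrist','wrist2'); P=cloud('wrist',d,s)
for nm,lo,hi in(('bar',98,106),('wing',110,118)):
  for Q,st,ce in comps(P,lo,hi,50):
    r=cv2.minAreaRect(Q[:,:2].astype(np.float32)); print(nm,len(Q),r)
snap('side','side2')
```

```text
tool delta [ 16.9 109.4 -79.1] yaw now -30.3 twist 0.842 open 0.5 F [-0.1  0.1 -0.1] t 5.2 pos [454.   59.9 216.5] axis [ 0.003  0.    -1.   ] j [ 0.02 -0.26  1.89  0.    1.51  0.55]
bar 921 ((587.7965087890625, 73.00564575195312), (59.80929946899414, 12.632246971130371), 10.978626251220703)
bar 102 ((67.14948272705078, 19.62722396850586), (5.125309944152832, 18.74734878540039), 21.494863510131836)
wing 510 ((453.3154602050781, 60.40584182739258), (41.581817626953125, 11.959371566772461), 63.27067947387695)
```

View pics/wrist2.png

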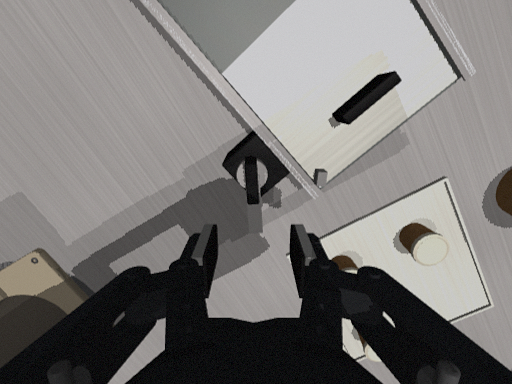

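Picture: the wing at (252,180) points down-left, off the cover, at -116.7°. That matches the free stop at -116.6°. The bar is at (366,97). Next is the bar.

carry_out:
  deltas:
    - {"linear":[0,36.3,-26.3],"twist":0,"hand":0.5}
    - {"linear":[0,36.3,-26.3],"twist":0,"hand":0.5}
    - {"linear":[0,36.3,-26.3],"twist":0,"hand":0.5}
    - {"linear":[0,0,0],"twist":0.14,"hand":0.5}
    - {"linear":[0,0,0],"twist":0.14,"hand":0.5}
    - {"linear":[0,0,0],"twist":0.14,"hand":0.5}
    - {"linear":[0,0,0],"twist":0.14,"hand":0.5}
    - {"linear":[0,0,0],"twist":0.14,"hand":0.5}
    - {"linear":[0,0,0],"twist":0.142,"hand":0.5}
    - {"linear":[0,0,0],"twist":0,"hand":0.5}

```text
clock: 6.3
eef_pos: [586.0, 73.0, 213.3]
ee_rot: [-0.07, -0.703, -0.07, 0.705]
force: [-0.2, -0.4, 0.5]
opening: 0.497
```

Run:
```python
from h import *
go(588.2,72.9,73,-78.7)
```

```text
tool delta [140.3   0.6  -2.6] yaw now -78.7 twist 0.0 open 0.5 F [-0.2 -0.4  0.5] t 6.3 pos [586.   73.  213.3] axis [-0.003 -0.    -1.   ] j [0.04 0.12 1.54 0.   1.49 1.41]
```

carry_out:
  deltas:
    - {"linear":[30,0,-2.6],"twist":0,"hand":0.5}
    - {"linear":[30,0.6,0],"twist":0,"hand":0.5}
    - {"linear":[30,0,0],"twist":0,"hand":0.5}
    - {"linear":[30,0,0],"twist":0,"hand":0.5}
    - {"linear":[19,0,0],"twist":0,"hand":0.5}
    - {"linear":[0,0,0],"twist":0,"hand":0.5}
    - {"linear":[0,0,0],"twist":0,"hand":0}
    - {"linear":[0,0,0],"twist":0,"hand":0}
    - {"linear":[0,0,0],"twist":0,"hand":0}
    - {"linear":[0,0,0],"twist":0,"hand":0}

```text
clock: 7.3
eef_pos: [590.6, 73.3, 78.1]
ee_rot: [0.071, 0.704, 0.071, -0.703]
force: [-1.3, 2.6, 5.4]
opening: 0.132
```

Run:
```python
from h import *
go(588.2,72.9,73,-78.7)
```

```text
tool delta [ 5.1 -0.1  2.4] yaw now -78.5 twist 0.003 open 0.13 F [-1.3  2.6  5.4] t 7.3 pos [590.6  73.3  78.1] axis [ 0.003  0.    -1.   ] j [0.04 0.24 1.66 0.   1.25 1.41]
```

carry_out:
  deltas:
    - {"linear":[0,-10,0],"twist":0,"hand":0}
    - {"linear":[0,-17,0],"twist":0,"hand":0}
    - {"linear":[0,-20,0],"twist":0,"hand":0}
    - {"linear":[0,-20,0],"twist":0,"hand":0}
    - {"linear":[0,-20,0],"twist":0,"hand":0}
    - {"linear":[0,-20,0],"twist":0,"hand":0}
    - {"linear":[0,-20,0],"twist":0,"hand":0}
    - {"linear":[0,-15,0],"twist":0,"hand":0}
    - {"linear":[0,-9,0],"twist":0,"hand":0}
    - {"linear":[0,-3,0],"twist":0,"hand":0}

```text
clock: 8.3
eef_pos: [560.0, 225.1, 78.1]
ee_rot: [0.071, 0.705, 0.071, -0.702]
force: [-0.1, -2.0, 6.1]
opening: 0.127
```

Run:
```python
from h import *
th=np.radians(11.4); go(590.6-155*np.sin(th),73.3+155*np.cos(th),78,-78.6)
```

```text
tool delta [ 0.1 -0.2  0. ] yaw now -78.5 twist 0.002 open 0.13 F [-0.1 -2.   6.1] t 8.3 pos [560.  225.1  78.1] axis [ 0.003  0.    -1.   ] j [ 0.3   0.26  1.63 -0.    1.25  1.67]
```

carry_out:
  deltas:
    - {"linear":[0,-1,0],"twist":0,"hand":0}
    - {"linear":[0,-1,0],"twist":0,"hand":0}
    - {"linear":[0,-1,0],"twist":0,"hand":0}
    - {"linear":[0,0,0],"twist":0,"hand":0.5}
    - {"linear":[0,0,0],"twist":0,"hand":0.5}
    - {"linear":[0,0,0],"twist":0,"hand":0.5}
    - {"linear":[-25,0,0],"twist":0,"hand":0.5}
    - {"linear":[-45,0,0],"twist":0,"hand":0.8}
    - {"linear":[-45,0,0],"twist":0,"hand":0.8}
    - {"linear":[-45,0,0],"twist":0,"hand":0.8}

```text
clock: 9.3
eef_pos: [557.9, 226.9, 237.7]
ee_rot: [-0.071, -0.703, -0.071, 0.704]
force: [0.9, -0.3, -0.3]
opening: 0.799
```

Run:
```python
from h import *
for n in('scene','side'):
    s,p,d=snap(n,n+'3'); P=cloud(n,d,s)
    for nm,lo,hi in(('tub',40,53),('bar',96,106)):
        for Q,st,ce in comps(P,lo,hi,6):
            mn,mx=np.nanmin(Q,0),np.nanmax(Q,0)
            if 300<mn[0]<900 and abs(mn[1])<500 and max(mx-mn)<80: print(n,nm,st[4],ce.round(0),'mean',np.nanmean(Q,0).round(1),'mid',((mn+mx)/2).round(1)[:2],'ext',(mx-mn).round(1)[:2])
go(605,-158,30,0)
```

```text
scene tub 18 [248. 176.] mean [452.2  29.2  46.5] mid [453.1  30.3] ext [26.8  6.9]
scene tub 135 [206. 201.] mean [ 489.5 -156.3   45.9] mid [ 488.9 -155.2] ext [48.1 48.1]
scene tub 155 [165. 215.] mean [ 480.3 -288.9   45.8] mid [ 478.1 -287.4] ext [50.9 47.7]
scene tub 160 [227. 220.] mean [ 605.6 -161.5   45.9] mid [ 603.7 -160.6] ext [51.  48.4]
scene tub 112 [259. 261.] mean [ 796.6 -194.5   46.4] mid [ 782.3 -182.3] ext [60.8 72.2]
scene bar 50 [314. 158.] mean [559.9 220.8 100.1] mid [559.5 220.4] ext [59.5 24.2]
scene bar 34 [256. 160.] mean [458.2  57.1 100.8] mid [458.4  57.3] ext [20.8 37.9]
side tub 78 [306. 167.] mean [ 478.6 -279.8   46.1] mid [ 479.1 -279.9] ext [44.7 52.2]
side tub 83 [266. 180.] mean [ 602.7 -152.9   45.7] mid [ 603.  -153.7] ext [46.9 45.7]
side tub 89 [297. 185.] mean [ 487.8 -147.7   46.2] mid [ 487.7 -150.3] ext [45.  49.1]
side tub 15 [224. 218.] mean [676.  102.8  46.2] mid [676.1 103.4] ext [13.6 60.7]
side tub 54 [292. 226.] mean [453.3  91.4  45.8] mid [455.5  91. ] ext [50.9 15.9]
side bar 30 [294. 208.] mean [453.7  70.3 101.7] mid [454.8  66.5] ext [27.6 33.9]
side bar 80 [248. 234.] mean [557.6 228.6 100.8] mid [559.2 226.7] ext [56.2 24.2]
tool delta [214.2 387.4  37.4] yaw now -78.5 twist -1.371 open 0.8 F [ 0.7 -0.3  1. ] t 9.4 pos [561.9 228.2 245.3] axis [ 0.013  0.004 -1.   ] j [0.3  0.13 1.46 0.   1.54 1.67]
```

View pics/scene3.png

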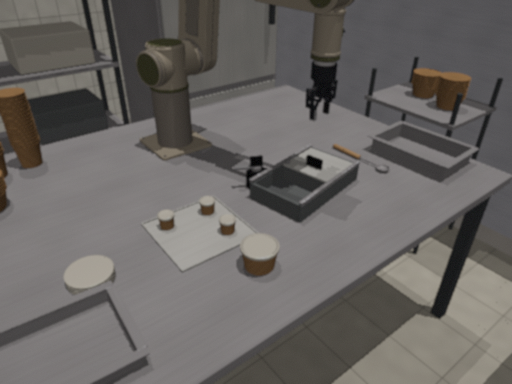

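The cover is back: the bar reads (559,225), against (558,225) expected. All three tubs are where they were: A (603,-157), B (488,-153), C (479,-283). I'll go above A.

carry_out:
  deltas:
    - {"linear":[0,38.7,3.7],"twist":0,"hand":0.85}
    - {"linear":[0,38.7,3.7],"twist":0,"hand":0.85}
    - {"linear":[0,38.7,3.7],"twist":0,"hand":0.85}
    - {"linear":[0,38.7,3.7],"twist":0,"hand":0.85}
    - {"linear":[0,38.7,3.7],"twist":0,"hand":0.85}
    - {"linear":[0,38.7,3.7],"twist":0,"hand":0.85}
    - {"linear":[0,38.7,3.7],"twist":0,"hand":0.85}
    - {"linear":[0,38.7,3.7],"twist":0,"hand":0.85}
    - {"linear":[0,38.7,3.7],"twist":0,"hand":0.85}
    - {"linear":[0,38.7,3.7],"twist":0,"hand":0.85}

```text
clock: 10.4
eef_pos: [598.9, -161.2, 236.0]
ee_rot: [0.071, 0.704, 0.071, -0.704]
force: [1.7, 0.0, -0.0]
opening: 0.854
```

```bash
cat >> h.py <<'E'
def wtubs(f,lo=40,hi=53):
    s,p,d=snap('wrist',f); P=cloud('wrist',d,s)
    for Q,st,ce in comps(P,lo,hi,150):
        c,r=cv2.minEnclosingCircle(Q[:,:2].astype(np.float32)); print('obj',len(Q),ce.round(0),'circ',np.round(c,1),round(r,1),'mid',((Q.min(0)+Q.max(0))/2).round(1),'zmed',np.median(Q[:,2]).round(1))
E
python3 - <<'E'
from h import *
go(603,-157.5,7,-78.6); wtubs('wrist4')
E
```

```text
tool delta [229.   -2.8  -4.7] yaw now -78.5 twist 0.001 open 0.85 F [ 1.7  0.  -0. ] t 10.4 pos [ 598.9 -161.2  236. ] axis [ 0.  0. -1.] j [-0.35  0.18  1.42  0.    1.54  1.03]
obj 944 [110. 125.] circ [599.2  18.3] 101.6 mid [599.2  17.9  46.5] zmed 46.8
obj 1110 [251. 161.] circ [ 602.  -158.6] 24.2 mid [ 602.  -158.5   45.1] zmed 47.1
obj 401 [ 50. 204.] circ [492.8  87.5] 75.2 mid [492.8  88.2  46.5] zmed 46.5
obj 157 [ 97. 234.] circ [459.5  31.5] 20.8 mid [459.5  31.1  46.5] zmed 47.0
obj 874 [232. 239.] circ [ 486.3 -153.3] 24.5 mid [ 486.3 -153.5   44.7] zmed 47.1
obj 326 [312. 262.] circ [ 476.  -282.1] 23.2 mid [ 475.7 -276.8   44.9] zmed 47.2
```

View pics/wrist4.png

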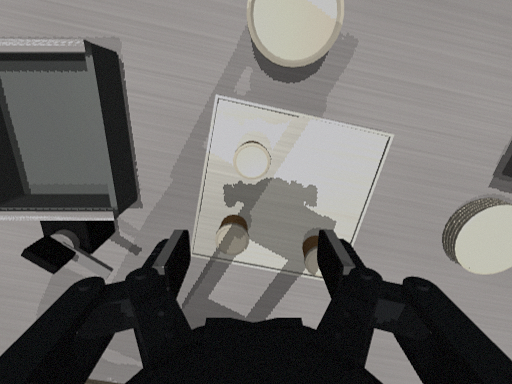

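Picture: tub A at (251,161), B at (232,236), C at (315,258), the open bay at upper left. A measures (602.3,-158.2) with a lid radius of 24 mm, as it should. Going down on A.

carry_out:
  deltas:
    - {"linear":[20,-2.3,-3.9],"twist":0,"hand":0.9}
    - {"linear":[40,0,0],"twist":0,"hand":0.9}
    - {"linear":[40,0,0],"twist":0,"hand":0.9}
    - {"linear":[40,0,0],"twist":0,"hand":0.9}
    - {"linear":[35,0,0],"twist":0,"hand":0.9}
    - {"linear":[25,0,0],"twist":0,"hand":0.9}
    - {"linear":[15,0,0],"twist":0,"hand":0.9}
    - {"linear":[10,0,0],"twist":0,"hand":0.9}
    - {"linear":[4,0,0],"twist":0,"hand":0.9}
    - {"linear":[0,0,0],"twist":0,"hand":0.9}

```text
clock: 11.45
eef_pos: [602.9, -156.9, 7.9]
ee_rot: [0.071, 0.704, 0.07, -0.703]
force: [0.7, -0.1, -0.4]
opening: 0.9
```

Run:
```python
from h import *
go(602.3,-158.2,7,-78.6)
```

```text
tool delta [0.9 1.1 0.8] yaw now -78.5 twist 0.001 open 0.9 F [ 0.7 -0.1 -0.4] t 11.4 pos [ 602.9 -156.9    7.9] axis [ 0.001 -0.    -1.   ] j [-0.34  0.4   1.6   0.    1.14  1.03]
```

Close, hold, then lift in the same call.

carry_out:
  deltas:
    - {"linear":[0,1,0.5],"twist":0,"hand":0}
    - {"linear":[0,0,0],"twist":0,"hand":0}
    - {"linear":[0,0,0],"twist":0,"hand":0}
    - {"linear":[0,0,0],"twist":0,"hand":0}
    - {"linear":[0,0,0],"twist":0,"hand":0}
    - {"linear":[-5,0,0],"twist":0,"hand":0}
    - {"linear":[-20,0,0],"twist":0,"hand":0}
    - {"linear":[-35,0,0],"twist":0,"hand":0}
    - {"linear":[-40,0,0],"twist":0,"hand":0}
    - {"linear":[-20,0,0],"twist":0,"hand":0}

```text
clock: 12.45
eef_pos: [603.5, -158.4, 131.6]
ee_rot: [0.071, 0.705, 0.07, -0.702]
force: [0.9, -0.7, -1.2]
opening: 0.528
```

```bash
python3 - <<'E'
from h import *
go(635.9,112.9,130,-78.6); snap('side','side5'); snap('wrist','wrist5')
E
python3 -c "
import cv2,numpy as np
a=cv2.imread('pics/side5.png')[100:300,150:400];b=cv2.imread('pics/wrist5.png')
cv2.imwrite('pics/c5.png',np.hstack([cv2.resize(a,(480,384)),b[:, 100:400]]))"
```

```text
tool delta [   1.3 -259.4  -85.6] yaw now -78.6 twist 0.001 open 0.53 F [ 0.9 -0.7 -1.2] t 12.4 pos [ 603.5 -158.4  131.6] axis [ 0.004 -0.001 -1.   ] j [-0.34  0.25  1.53  0.    1.35  1.03]
```

View pics/c5.png

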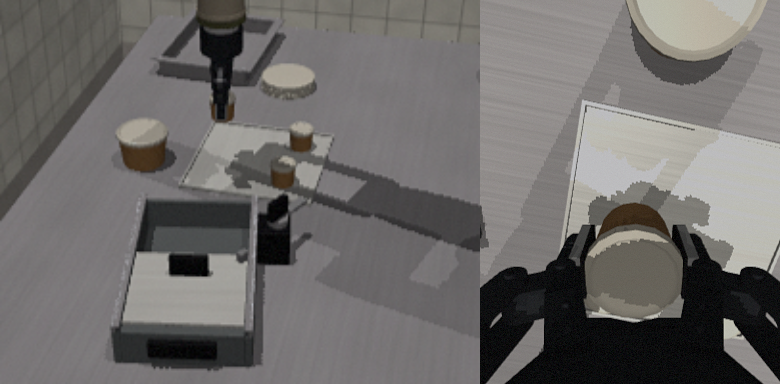

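The tub is held upright between the fingers at (635,270) of the right half, opening 0.53, about 45 mm. I'll carry it to the bay.

carry_out:
  deltas:
    - {"linear":[0,-20,-6.7],"twist":0,"hand":0}
    - {"linear":[0,-32,-10.7],"twist":0,"hand":0}
    - {"linear":[0,-36,-11.7],"twist":0,"hand":0}
    - {"linear":[0,-36,-11.7],"twist":0,"hand":0}
    - {"linear":[0,-36,-11.7],"twist":0,"hand":0}
    - {"linear":[0,-36,-11.7],"twist":0,"hand":0}
    - {"linear":[0,-32,-10.7],"twist":0,"hand":0}
    - {"linear":[0,-20,-6.7],"twist":0,"hand":0}
    - {"linear":[0,-11,-4],"twist":0,"hand":0}
    - {"linear":[0,0,0],"twist":0,"hand":0}

```text
clock: 13.55
eef_pos: [633.7, 114.1, 125.8]
ee_rot: [-0.071, -0.703, -0.071, 0.704]
force: [0.3, 0.7, -1.4]
opening: 0.523
```

Run:
```python
from h import *
go(635.9,112.9,12,-78.6); s,p,d=snap('wrist','wrist6'); 
P=cloud('wrist',d,s)
# bay floor extents in carrier frame
th=np.radians(11.4); Rm=np.array([[np.cos(th),-np.sin(th)],[np.sin(th),np.cos(th)]])
q=(P[...,:2]-[583,102.2])@Rm; z=P[...,2]
def wall(sel,ax,lo,hi):
    v=q[...,ax][sel]; h,e=np.histogram(v,np.arange(lo,hi,1)); i=h.argmax(); m=v[(v>e[i]-3)&(v<e[i]+4)]; return h.max(),np.median(m).round(2)
sel=(z>15)&(z<50)
print('x+',wall(sel&(abs(q[...,1])<60),0,75,100),'y-',wall(sel&(abs(q[...,0])<80),1,-95,-65),'y+',wall(sel&(abs(q[...,0])<80),1,65,95),'x-',wall(sel&(abs(q[...,1])<60),0,-100,-75))
print('floor z',np.median(z[(abs(q[...,0])<80)&(abs(q[...,1])<70)&(z<15)]))
```

```text
tool delta [113.8   1.7  -2.2] yaw now -78.4 twist 0.003 open 0.52 F [ 0.3  0.7 -1.4] t 13.6 pos [633.7 114.1 125.8] axis [-0.002 -0.    -1.   ] j [0.1  0.32 1.47 0.   1.36 1.47]
x+ (np.int64(0), np.float64(nan)) y- (np.int64(1195), np.float64(-78.4)) y+ (np.int64(950), np.float64(77.61)) x- (np.int64(358), np.float64(-90.97))
floor z 6.465294966409402
  return _methods._mean(a, axis=axis, dtype=dtype,
  ret = ret.dtype.type(ret / rcount)
```

View pics/wrist6.png

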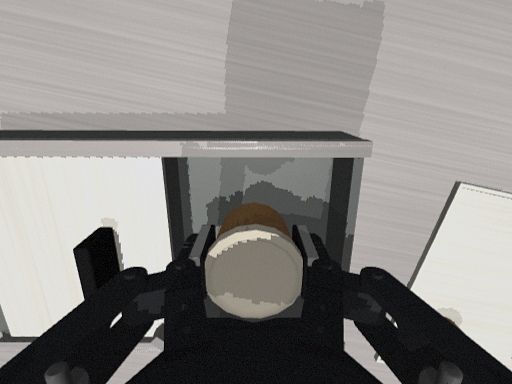

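The walls lie at y -78.4/+77.6 and x -91 in my carrier frame, and the floor is at 6.5, so the frame is right. Lowering.

carry_out:
  deltas:
    - {"linear":[10,1.7,-2.2],"twist":0,"hand":0}
    - {"linear":[20,0,0],"twist":0,"hand":0}
    - {"linear":[20,0,0],"twist":0,"hand":0}
    - {"linear":[20,0,0],"twist":0,"hand":0}
    - {"linear":[15,0,0],"twist":0,"hand":0}
    - {"linear":[10,0,0],"twist":0,"hand":0}
    - {"linear":[8,0,0],"twist":0,"hand":0}
    - {"linear":[5,0,0],"twist":0,"hand":0}
    - {"linear":[3,0,0],"twist":0,"hand":0}
    - {"linear":[0,0,0],"twist":0,"hand":0}

```text
clock: 14.6
eef_pos: [637.2, 111.8, 16.4]
ee_rot: [0.071, 0.704, 0.071, -0.703]
force: [0.3, -0.4, -1.1]
opening: 0.522
```

Run:
```python
from h import *
go(635.9,112.9,12,-78.6)
```

```text
tool delta [ 4.4 -1.4  1. ] yaw now -78.5 twist 0.001 open 0.52 F [ 0.3 -0.4 -1.1] t 14.6 pos [637.2 111.8  16.4] axis [ 0.  0. -1.] j [ 0.09  0.44  1.52 -0.    1.17  1.47]
```

carry_out:
  deltas:
    - {"linear":[2,-1,0.5],"twist":0,"hand":0}
    - {"linear":[1.5,0,0],"twist":0,"hand":0}
    - {"linear":[1,0,0],"twist":0,"hand":0}
    - {"linear":[0.5,0,0],"twist":0,"hand":0}
    - {"linear":[0,0,0],"twist":0,"hand":0}
    - {"linear":[0,0,0],"twist":0,"hand":0}
    - {"linear":[0,0,0],"twist":0,"hand":0.6}
    - {"linear":[0,0,0],"twist":0,"hand":0.75}
    - {"linear":[0,0,0],"twist":0,"hand":0.75}
    - {"linear":[0,0,0],"twist":0,"hand":0.75}

```text
clock: 15.6
eef_pos: [636.3, 112.5, 11.2]
ee_rot: [-0.071, -0.704, -0.07, 0.704]
force: [-0.8, 0.2, -0.1]
opening: 0.746
```

carry_out:
  deltas:
    - {"linear":[-10,0,0],"twist":0,"hand":0.75}
    - {"linear":[-20,0,0],"twist":0,"hand":0.75}
    - {"linear":[-30,0,0],"twist":0,"hand":0.75}
    - {"linear":[-40,0,0],"twist":0,"hand":0.85}
    - {"linear":[-40,0,0],"twist":0,"hand":0.85}
    - {"linear":[-40,0,0],"twist":0,"hand":0.85}
    - {"linear":[0,35,10],"twist":0,"hand":0.85}
    - {"linear":[0,45,20],"twist":0,"hand":0.85}
    - {"linear":[0,30,20],"twist":0,"hand":0.85}
    - {"linear":[0,0,0],"twist":0,"hand":0.85}

```text
clock: 16.6
eef_pos: [608.1, -9.4, 192.3]
ee_rot: [0.07, 0.704, 0.069, -0.704]
force: [-0.4, 0.8, -0.0]
opening: 0.85
```

Run:
```python
from h import *
go(487,-153.4,7,-78.6); wtubs('wrist7');
```

```text
tool delta [185.5 117.4 146.8] yaw now -78.8 twist -0.003 open 0.85 F [-0.4  0.8 -0. ] t 16.6 pos [608.1  -9.4 192.3] axis [ 0.    -0.002 -1.   ] j [-0.1   0.17  1.51 -0.    1.46  1.28]
obj 313 [402.  61.] circ [ 753.9 -145.6] 35.5 mid [ 754.1 -142.7   46.5] zmed 45.8
obj 1582 [ 90. 181.] circ [573.6 143.2] 97.0 mid [573.5 143.6  46.5] zmed 46.4
obj 1728 [145. 127.] circ [635.9 111.8] 24.6 mid [635.7 111.7  47.6] zmed 50.0
obj 178 [206. 247.] circ [505.3  28.9] 20.4 mid [505.1  28.9  46.5] zmed 46.4
```

View pics/wrist7.png

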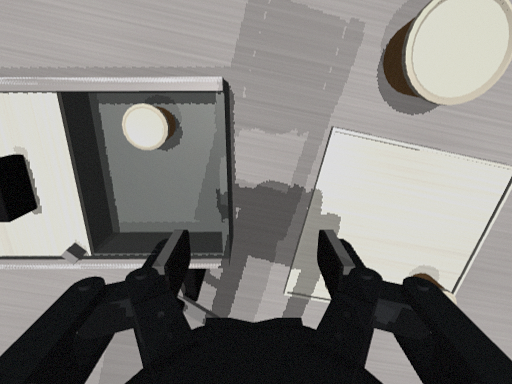

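A stands in the bay at (636,112) with its lid top at z 50, where it should be (pixel 147,127). Next I'll go over B.

carry_out:
  deltas:
    - {"linear":[0,20,24.5],"twist":0,"hand":0.9}
    - {"linear":[0,20,24.5],"twist":0,"hand":0.9}
    - {"linear":[0,20,24.5],"twist":0,"hand":0.9}
    - {"linear":[0,20,24.5],"twist":0,"hand":0.9}
    - {"linear":[0,20,24.5],"twist":0,"hand":0.9}
    - {"linear":[0,17.4,24.3],"twist":0,"hand":0.9}
    - {"linear":[0,0,0],"twist":0,"hand":0.9}
    - {"linear":[0,0,0],"twist":0,"hand":0.9}
    - {"linear":[0,0,0],"twist":0,"hand":0.9}
    - {"linear":[0,0,0],"twist":0,"hand":0.9}

```text
clock: 17.65
eef_pos: [489.3, -148.4, 191.4]
ee_rot: [0.071, 0.704, 0.071, -0.703]
force: [1.2, 0.8, 0.7]
opening: 0.9
```

Run:
```python
from h import *
go(487,-153.4,7,-78.6); wtubs('wrist8')
```

```text
tool delta [184.4   4.5   3.3] yaw now -78.5 twist 0.002 open 0.9 F [1.2 0.8 0.7] t 17.6 pos [ 489.3 -148.4  191.4] axis [ 0.  0. -1.] j [-0.39 -0.09  1.78  0.    1.45  0.97]
obj 883 [111.  67.] circ [562.7  10.8] 64.9 mid [562.7   9.9  46.5] zmed 46.6
obj 321 [ 88. 164.] circ [462.8  32.6] 24.6 mid [462.8  32.   46.5] zmed 46.9
obj 1408 [257. 176.] circ [ 486.1 -153.4] 24.3 mid [ 486.2 -153.4   45.2] zmed 47.1
obj 1332 [366. 205.] circ [ 477.1 -286. ] 24.4 mid [ 476.9 -285.9   45.2] zmed 47.2
```

View pics/wrist8.png

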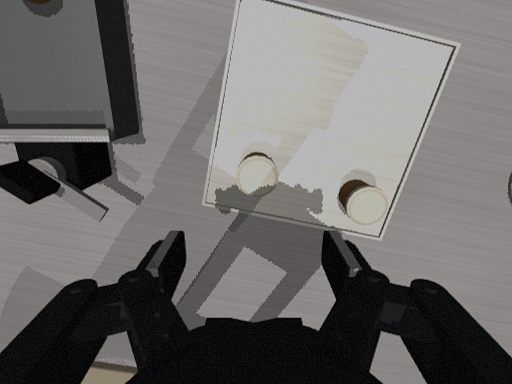

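Picture: B at (257,176), C at (366,205), both standing. B measures (486.2,-153.4). Going down.

carry_out:
  deltas:
    - {"linear":[20,4.3,3.8],"twist":0,"hand":0.9}
    - {"linear":[35,0,0],"twist":0,"hand":0.9}
    - {"linear":[40,0,0],"twist":0,"hand":0.9}
    - {"linear":[35,0,0],"twist":0,"hand":0.9}
    - {"linear":[25,0,0],"twist":0,"hand":0.9}
    - {"linear":[15,0,0],"twist":0,"hand":0.9}
    - {"linear":[9,0,0],"twist":0,"hand":0.9}
    - {"linear":[5,0,0],"twist":0,"hand":0.9}
    - {"linear":[0,0,0],"twist":0,"hand":0.9}
    - {"linear":[0,0,0],"twist":0,"hand":0.9}

```text
clock: 18.7
eef_pos: [486.7, -154.7, 8.5]
ee_rot: [0.071, 0.704, 0.07, -0.703]
force: [-0.3, -0.4, 0.8]
opening: 0.897
```

Run:
```python
from h import *
go(486.3,-153.4,7.5,-78.6)
```

```text
tool delta [ 1.  -1.4  0.1] yaw now -78.5 twist 0.001 open 0.9 F [-0.3 -0.4  0.8] t 18.7 pos [ 486.7 -154.7    8.5] axis [ 0.002 -0.001 -1.   ] j [-0.41  0.12  1.93 -0.    1.09  0.96]
```

carry_out:
  deltas:
    - {"linear":[0,-1.2,0],"twist":0,"hand":0}
    - {"linear":[0,0,0],"twist":0,"hand":0}
    - {"linear":[0,0,0],"twist":0,"hand":0}
    - {"linear":[0,0,0],"twist":0,"hand":0}
    - {"linear":[0,0,0],"twist":0,"hand":0}
    - {"linear":[-5,0,0],"twist":0,"hand":0}
    - {"linear":[-20,0,0],"twist":0,"hand":0}
    - {"linear":[-35,0,0],"twist":0,"hand":0}
    - {"linear":[-40,0,0],"twist":0,"hand":0}
    - {"linear":[-25,0,0],"twist":0,"hand":0}

```text
clock: 19.7
eef_pos: [486.2, -153.5, 135.4]
ee_rot: [0.071, 0.704, 0.07, -0.703]
force: [1.6, -0.8, 0.3]
opening: 0.526
```

Run:
```python
from h import *
go(530.1,91.5,140,-78.6); snap('wrist','wrist9')
```

```text
tool delta [  -4.8 -231.4  -91.7] yaw now -78.5 twist 0.001 open 0.53 F [ 1.6 -0.8  0.3] t 19.7 pos [ 486.2 -153.5  135.4] axis [ 0.002 -0.001 -1.   ] j [-0.41 -0.05  1.85 -0.    1.34  0.96]
```

View pics/wrist9.png

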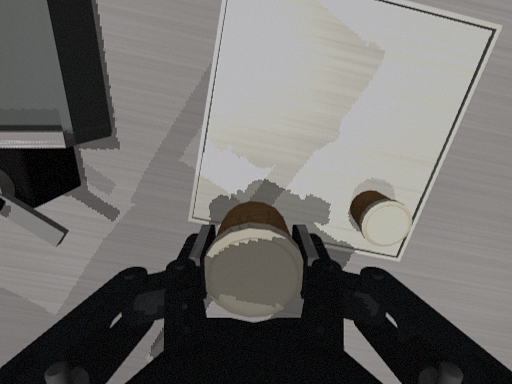

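B is held upright at (254,270). Carrying it to the -x slot.

carry_out:
  deltas:
    - {"linear":[-1,-18,-7.1],"twist":0,"hand":0}
    - {"linear":[-1,-28,-11.1],"twist":0,"hand":0}
    - {"linear":[-1,-32,-12.7],"twist":0,"hand":0}
    - {"linear":[-1,-32,-12.7],"twist":0,"hand":0}
    - {"linear":[-1,-32,-12.7],"twist":0,"hand":0}
    - {"linear":[0,-32,-12.7],"twist":0,"hand":0}
    - {"linear":[0,-28,-11.1],"twist":0,"hand":0}
    - {"linear":[0,-18,-7.1],"twist":0,"hand":0}
    - {"linear":[0,-11.4,-4.5],"twist":0,"hand":0}
    - {"linear":[0,0,0],"twist":0,"hand":0}

```text
clock: 20.75
eef_pos: [529.2, 92.9, 137.0]
ee_rot: [-0.071, -0.703, -0.071, 0.704]
force: [-1.1, 0.1, -0.9]
opening: 0.529
```

Run:
```python
from h import *
go(530.1,91.5,11.5,-78.6)
```

```text
tool delta [125.5   1.6  -0.7] yaw now -78.5 twist 0.003 open 0.53 F [-1.1  0.1 -0.9] t 20.8 pos [529.2  92.9 137. ] axis [-0.001  0.    -1.   ] j [0.08 0.03 1.77 0.   1.34 1.45]
```

carry_out:
  deltas:
    - {"linear":[15,1,-0.3],"twist":0,"hand":0}
    - {"linear":[22,0,0],"twist":0,"hand":0}
    - {"linear":[22,0,0],"twist":0,"hand":0}
    - {"linear":[22,0,0],"twist":0,"hand":0}
    - {"linear":[15,0,0],"twist":0,"hand":0}
    - {"linear":[10,0,0],"twist":0,"hand":0}
    - {"linear":[7,0,0],"twist":0,"hand":0}
    - {"linear":[5,0,0],"twist":0,"hand":0}
    - {"linear":[2,0,0],"twist":0,"hand":0}
    - {"linear":[0,0,0],"twist":0,"hand":0}

```text
clock: 21.75
eef_pos: [530.2, 91.0, 17.6]
ee_rot: [0.071, 0.704, 0.071, -0.703]
force: [-0.2, -1.0, -0.5]
opening: 0.522
```

Run:
```python
from h import *
go(530.1,91.5,11.5,-78.6)
```

```text
tool delta [ 6.1 -0.5  0. ] yaw now -78.5 twist 0.001 open 0.52 F [-0.2 -1.  -0.5] t 21.8 pos [530.2  91.   17.6] axis [ 0.001  0.    -1.   ] j [ 0.07  0.18  1.85 -0.    1.11  1.45]
```

carry_out:
  deltas:
    - {"linear":[2.5,0,0],"twist":0,"hand":0}
    - {"linear":[2,0,0],"twist":0,"hand":0}
    - {"linear":[1,0,0],"twist":0,"hand":0}
    - {"linear":[0.5,0,0],"twist":0,"hand":0}
    - {"linear":[0,0,0],"twist":0,"hand":0}
    - {"linear":[0,0,0],"twist":0,"hand":0}
    - {"linear":[0,0,0],"twist":0,"hand":0.6}
    - {"linear":[0,0,0],"twist":0,"hand":0.75}
    - {"linear":[0,0,0],"twist":0,"hand":0.75}
    - {"linear":[0,0,0],"twist":0,"hand":0.75}

```text
clock: 22.75
eef_pos: [529.9, 90.9, 11.3]
ee_rot: [0.071, 0.704, 0.07, -0.704]
force: [-0.2, -0.8, 0.7]
opening: 0.753
```

carry_out:
  deltas:
    - {"linear":[-10,0,0],"twist":0,"hand":0.75}
    - {"linear":[-20,0,0],"twist":0,"hand":0.75}
    - {"linear":[-30,0,0],"twist":0,"hand":0.75}
    - {"linear":[-40,0,0],"twist":0,"hand":0.85}
    - {"linear":[-40,0,0],"twist":0,"hand":0.85}
    - {"linear":[-40,0,0],"twist":0,"hand":0.85}
    - {"linear":[0,20,0],"twist":0,"hand":0.85}
    - {"linear":[0,40,0],"twist":0,"hand":0.85}
    - {"linear":[0,40,0],"twist":0,"hand":0.85}
    - {"linear":[0,40,0],"twist":0,"hand":0.9}

```text
clock: 23.75
eef_pos: [558.0, -47.5, 192.5]
ee_rot: [0.071, 0.704, 0.071, -0.703]
force: [1.7, 0.4, 0.7]
opening: 0.901
```

Run:
```python
from h import *
go(477,-285.9,7,-78.6); wtubs('wrist10');
```

```text
tool delta [185.5 217.4 127.1] yaw now -78.5 twist 0.002 open 0.9 F [1.7 0.4 0.7] t 23.8 pos [558.  -47.5 192.5] axis [ 0.001 -0.    -1.   ] j [-0.18  0.04  1.65  0.    1.45  1.19]
obj 246 [389.  21.] circ [ 734.1 -152.5] 25.6 mid [ 733.8 -152.3   46.4] zmed 45.8
obj 467 [200. 111.] circ [599.6  17.4] 100.2 mid [599.6  17.4  46.5] zmed 46.7
obj 2753 [ 73. 113.] circ [581.7 103.2] 118.5 mid [582.  103.5  46.5] zmed 46.7
obj 2118 [112.  68.] circ [635.4 111.4] 24.5 mid [635.6 111.3  47.7] zmed 49.9
obj 1508 [127. 173.] circ [529.4  90.1] 25.1 mid [530.4  89.8  46.6] zmed 50.0
obj 968 [424. 267.] circ [ 476.9 -285.5] 24.6 mid [ 478.9 -285.5   45.2] zmed 47.2
```

View pics/wrist10.png

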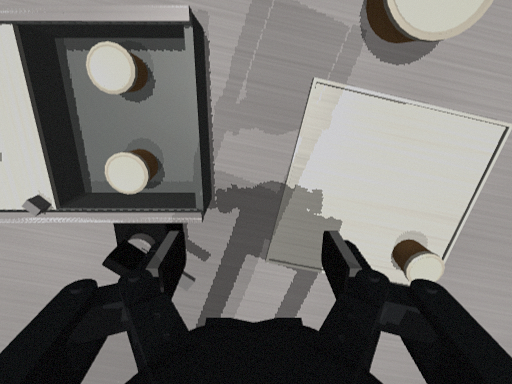

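A and B stand in the bay (pixels 112,68 and 127,173), lid tops at z 50. C is still at (477,-285.7). Now C.

carry_out:
  deltas:
    - {"linear":[0,18,10],"twist":0,"hand":0.9}
    - {"linear":[0,30,18],"twist":0,"hand":0.9}
    - {"linear":[0,35,20],"twist":0,"hand":0.9}
    - {"linear":[0,35,20],"twist":0,"hand":0.9}
    - {"linear":[0,35,20],"twist":0,"hand":0.9}
    - {"linear":[0,30,18],"twist":0,"hand":0.9}
    - {"linear":[0,20,12],"twist":0,"hand":0.9}
    - {"linear":[0,14.4,9.1],"twist":0,"hand":0.9}
    - {"linear":[0,0,0],"twist":0,"hand":0.9}
    - {"linear":[0,0,0],"twist":0,"hand":0.9}

```text
clock: 24.8
eef_pos: [476.4, -284.2, 191.5]
ee_rot: [0.07, 0.704, 0.07, -0.703]
force: [0.5, 0.4, -0.3]
opening: 0.899
```

Run:
```python
from h import *
go(477,-285.7,7,-78.6); wtubs('wrist11')
```

```text
tool delta [184.5   1.7  -0.2] yaw now -78.6 twist 0.0 open 0.9 F [ 0.5  0.4 -0.3] t 24.8 pos [ 476.4 -284.2  191.5] axis [ 0.  0. -1.] j [-0.63  0.03  1.67  0.    1.44  0.74]
obj 213 [508.  61.] circ [ 643.8 -514.4] 15.9 mid [ 643.7 -514.3   42.1] zmed 42.1
obj 1425 [255. 172.] circ [ 477.  -286.2] 24.1 mid [ 477.1 -286.2   45.1] zmed 47.2
```

carry_out:
  deltas:
    - {"linear":[20,2,-0.2],"twist":0,"hand":0.9}
    - {"linear":[35,0,0],"twist":0,"hand":0.9}
    - {"linear":[40,0,0],"twist":0,"hand":0.9}
    - {"linear":[35,0,0],"twist":0,"hand":0.9}
    - {"linear":[25,0,0],"twist":0,"hand":0.9}
    - {"linear":[15,0,0],"twist":0,"hand":0.9}
    - {"linear":[9,0,0],"twist":0,"hand":0.9}
    - {"linear":[5,0,0],"twist":0,"hand":0.9}
    - {"linear":[0,0,0],"twist":0,"hand":0.9}
    - {"linear":[0,0,0],"twist":0,"hand":0.9}

```text
clock: 25.85
eef_pos: [477.8, -287.1, 8.6]
ee_rot: [0.071, 0.704, 0.07, -0.703]
force: [-0.0, -0.1, 0.8]
opening: 0.902
```

Run:
```python
from h import *
go(477,-286.1,7.5,-78.6)
```

```text
tool delta [ 1.1 -1.2  0.6] yaw now -78.5 twist 0.001 open 0.9 F [-0.  -0.1  0.8] t 25.9 pos [ 477.8 -287.1    8.6] axis [ 0.002 -0.001 -1.   ] j [-0.63  0.24  1.8   0.    1.1   0.74]
```

carry_out:
  deltas:
    - {"linear":[0,-1,0],"twist":0,"hand":0}
    - {"linear":[0,0,0],"twist":0,"hand":0}
    - {"linear":[0,0,0],"twist":0,"hand":0}
    - {"linear":[0,0,0],"twist":0,"hand":0}
    - {"linear":[0,0,0],"twist":0,"hand":0}
    - {"linear":[-5,0,0],"twist":0,"hand":0}
    - {"linear":[-20,0,0],"twist":0,"hand":0}
    - {"linear":[-35,0,0],"twist":0,"hand":0}
    - {"linear":[-40,0,0],"twist":0,"hand":0}
    - {"linear":[-25,0,0],"twist":0,"hand":0}

```text
clock: 26.85
eef_pos: [477.3, -286.0, 135.5]
ee_rot: [0.071, 0.704, 0.07, -0.703]
force: [0.1, -1.2, -0.0]
opening: 0.523
```

Run:
```python
from h import *
go(582.6,100.9,138,-78.6); snap('wrist','wrist12')
```

```text
tool delta [  -3.  -358.3 -180. ] yaw now -78.6 twist 0.001 open 0.52 F [ 0.1 -1.2 -0. ] t 26.9 pos [ 477.3 -286.   135.5] axis [ 0.002 -0.002 -1.   ] j [-0.63  0.08  1.72 -0.    1.34  0.74]
```

View pics/wrist12.png

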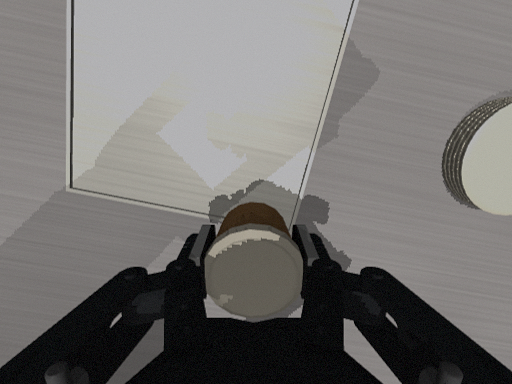

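C is held upright at (254,272). Carrying it to the middle slot over 16 rows.

carry_out:
  deltas:
    - {"linear":[-1,-12,-6],"twist":0,"hand":0}
    - {"linear":[-1,-22,-11],"twist":0,"hand":0}
    - {"linear":[-1,-24,-12],"twist":0,"hand":0}
    - {"linear":[0,-26,-13],"twist":0,"hand":0}
    - {"linear":[0,-26,-13],"twist":0,"hand":0}
    - {"linear":[0,-26,-13],"twist":0,"hand":0}
    - {"linear":[0,-26,-13],"twist":0,"hand":0}
    - {"linear":[0,-26,-13],"twist":0,"hand":0}
    - {"linear":[0,-26,-13],"twist":0,"hand":0}
    - {"linear":[0,-26,-13],"twist":0,"hand":0}

```text
clock: 27.9
eef_pos: [545.3, -24.3, 133.3]
ee_rot: [-0.07, -0.702, -0.071, 0.705]
force: [-0.1, 0.0, -1.9]
opening: 0.526
```

Run:
```python
from h import *
go(582.6,100.9,138,-78.6)
```

```text
tool delta [  -4.7 -115.3  -61.4] yaw now -78.5 twist 0.001 open 0.53 F [-0.1  0.  -1.9] t 27.9 pos [545.3 -24.3 133.3] axis [-0.003  0.001 -1.   ] j [-0.14  0.06  1.75  0.    1.34  1.23]
```

carry_out:
  deltas:
    - {"linear":[-1,-24,-12],"twist":0,"hand":0}
    - {"linear":[0,-24,-12],"twist":0,"hand":0}
    - {"linear":[0,-24,-12],"twist":0,"hand":0}
    - {"linear":[0,-20,-10],"twist":0,"hand":0}
    - {"linear":[0,-14,-8],"twist":0,"hand":0}
    - {"linear":[0,-8,-4],"twist":0,"hand":0}
    - {"linear":[0,-4,-2],"twist":0,"hand":0}
    - {"linear":[0,0,0],"twist":0,"hand":0}
    - {"linear":[0,0,0],"twist":0,"hand":0}
    - {"linear":[0,0,0],"twist":0,"hand":0}

```text
clock: 28.9
eef_pos: [581.9, 100.2, 136.3]
ee_rot: [-0.07, -0.704, -0.07, 0.704]
force: [-0.3, -0.2, -0.2]
opening: 0.522
```

Run:
```python
from h import *
go(582.6,100.9,11.5,-78.6); wtubs('wrist13')
```

```text
tool delta [124.8  -0.6  -0.8] yaw now -78.6 twist -0.0 open 0.52 F [-0.3 -0.2 -0.2] t 28.9 pos [581.9 100.2 136.3] axis [-0. -0. -1.] j [ 0.08  0.17  1.62 -0.    1.35  1.46]
obj 1360 [280. 156.] circ [588.  102.7] 114.8 mid [588.  103.4  46.5] zmed 45.3
obj 2550 [252. 128.] circ [635.7 112. ] 24.1 mid [635.6 112.   50.3] zmed 50.1
```

View pics/wrist13.png

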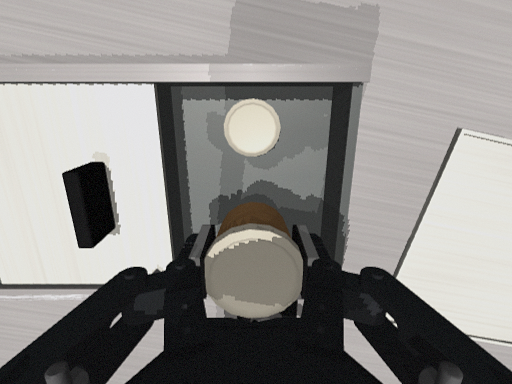

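A is at (252,128) in the picture and the held tub lines up midway between its neighbours. Lowering.

carry_out:
  deltas:
    - {"linear":[15,0,-0.7],"twist":0,"hand":0}
    - {"linear":[22,0,0],"twist":0,"hand":0}
    - {"linear":[22,0,0],"twist":0,"hand":0}
    - {"linear":[18,0,0],"twist":0,"hand":0}
    - {"linear":[12,0,0],"twist":0,"hand":0}
    - {"linear":[0,0,0],"twist":0,"hand":0}
    - {"linear":[0,0,0],"twist":0,"hand":0}
    - {"linear":[0,0,0],"twist":0,"hand":0}
    - {"linear":[0,0,0],"twist":0,"hand":0}
    - {"linear":[0,0,0],"twist":0,"hand":0}

```text
clock: 29.95
eef_pos: [583.4, 101.3, 48.3]
ee_rot: [0.071, 0.704, 0.071, -0.703]
force: [-0.3, -0.8, 0.1]
opening: 0.525
```

Run:
```python
from h import *
go(582.6,100.9,11.5,-78.6)
```

```text
tool delta [36.8  0.2  0.9] yaw now -78.5 twist 0.001 open 0.52 F [-0.3 -0.8  0.1] t 29.9 pos [583.4 101.3  48.3] axis [ 0.002  0.    -1.   ] j [0.09 0.27 1.68 0.   1.19 1.46]
```

carry_out:
  deltas:
    - {"linear":[10,0,0.8],"twist":0,"hand":0}
    - {"linear":[10,0,0],"twist":0,"hand":0}
    - {"linear":[8,0,0],"twist":0,"hand":0}
    - {"linear":[4,0,0],"twist":0,"hand":0}
    - {"linear":[2.5,0,0],"twist":0,"hand":0}
    - {"linear":[1.5,0,0],"twist":0,"hand":0}
    - {"linear":[0.5,0,0],"twist":0,"hand":0}
    - {"linear":[0,0,0],"twist":0,"hand":0}
    - {"linear":[0,0,0],"twist":0,"hand":0}
    - {"linear":[0,0,0],"twist":0,"hand":0}

```text
clock: 30.95
eef_pos: [582.2, 101.1, 11.4]
ee_rot: [0.071, 0.704, 0.071, -0.703]
force: [-3.0, -0.3, 6.3]
opening: 0.53
```

Run:
```python
from h import *
go(582.6,100.9,11.5,-78.6)
```

```text
tool delta [-0.1  0.3 -0.3] yaw now -78.5 twist 0.001 open 0.53 F [-3.  -0.3  6.3] t 30.9 pos [582.2 101.1  11.4] axis [ 0.001  0.    -1.   ] j [0.09 0.32 1.7  0.   1.13 1.46]
```

carry_out:
  deltas:
    - {"linear":[0,0,0],"twist":0,"hand":0.6}
    - {"linear":[0,0,0],"twist":0,"hand":0.75}
    - {"linear":[0,0,0],"twist":0,"hand":0.75}
    - {"linear":[-10,0,0],"twist":0,"hand":0.75}
    - {"linear":[-20,0,0],"twist":0,"hand":0.75}
    - {"linear":[-30,0,0],"twist":0,"hand":0.75}
    - {"linear":[-40,0,0],"twist":0,"hand":0.75}
    - {"linear":[-40,0,0],"twist":0,"hand":0.75}
    - {"linear":[-40,0,30],"twist":0,"hand":0.75}
    - {"linear":[0,0,30],"twist":0,"hand":0.75}

```text
clock: 31.95
eef_pos: [526.5, 89.3, 198.7]
ee_rot: [0.071, 0.708, 0.07, -0.699]
force: [0.6, 0.2, 0.2]
opening: 0.748
```

Run:
```python
from h import *
go(559,225.3,74,-78.6); wtubs('wrist14'); snap('scene','scene14')
s,p,d=load('wrist14'); P=cloud('wrist',d,s)
for Q,st,ce in comps(P,98,106,50): print(cv2.minAreaRect(Q[:,:2].astype(np.float32)))
```

```text
tool delta [ 125.2 -127.   -57.4] yaw now -78.5 twist 0.001 open 0.75 F [0.6 0.2 0.2] t 31.9 pos [526.5  89.3 198.7] axis [ 0.012  0.001 -1.   ] j [ 0.07 -0.04  1.73 -0.    1.45  1.44]
obj 1653 [276. 110.] circ [582.3 101.2] 118.9 mid [582.2 101.2  46.5] zmed 46.7
obj 1904 [252.  67.] circ [635.7 111.9] 24.3 mid [635.6 111.9  48.8] zmed 50.2
obj 1587 [253. 122.] circ [582.1 100.4] 24.1 mid [582.1 100.4  50.3] zmed 50.2
obj 1391 [253. 170.] circ [530.2  90.3] 24.2 mid [530.4  90.3  48. ] zmed 50.2
((557.52490234375, 223.76512145996094), (59.250953674316406, 12.69974136352539), 11.152388572692871)
((458.4438781738281, 59.554161071777344), (41.38461685180664, 9.399858474731445), 76.5113296508789)
```

View pics/wrist14.png

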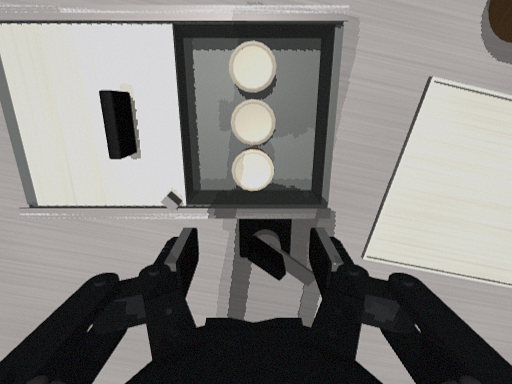

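View pics/scene14.png

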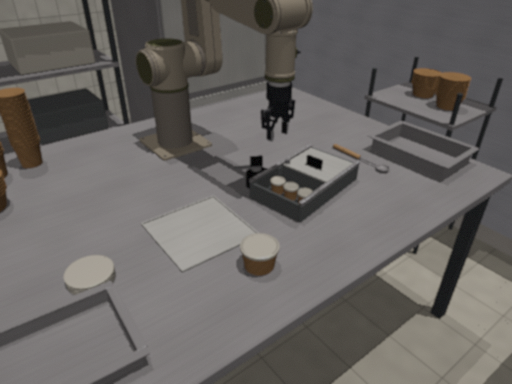

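All three tubs stand in a row in the bay at (252,67), (253,122) and (253,170), lid tops at z 50.2, and the tray is empty. Now the cover bar, at about (558,224.5).

carry_out:
  deltas:
    - {"linear":[0,-20,-9],"twist":0,"hand":0.5}
    - {"linear":[0,-30,-13],"twist":0,"hand":0.5}
    - {"linear":[0,-30,-13],"twist":0,"hand":0.5}
    - {"linear":[0,-26,-12],"twist":0,"hand":0.5}
    - {"linear":[0,-14,-6],"twist":0,"hand":0.5}
    - {"linear":[0,-6.5,-3.5],"twist":0,"hand":0.5}
    - {"linear":[0,0,0],"twist":0,"hand":0.5}
    - {"linear":[10,0,0],"twist":0,"hand":0.5}
    - {"linear":[20,0,0],"twist":0,"hand":0.5}
    - {"linear":[0,0,0],"twist":0,"hand":0.5}

```text
clock: 33.05
eef_pos: [551.4, 222.5, 157.1]
ee_rot: [-0.071, -0.702, -0.07, 0.706]
force: [-0.4, -0.4, -0.6]
opening: 0.497
```

Run:
```python
from h import *
go(558.3,224.6,74,-78.6)
```

```text
tool delta [83.  -0.8 -7.7] yaw now -78.6 twist -0.0 open 0.5 F [-0.4 -0.4 -0.6] t 33.0 pos [551.4 222.5 157.1] axis [-0.005 -0.002 -1.   ] j [ 0.3   0.17  1.59 -0.    1.4   1.67]
```

carry_out:
  deltas:
    - {"linear":[10,-0.8,-5],"twist":0,"hand":0.5}
    - {"linear":[20,0,0],"twist":0,"hand":0.5}
    - {"linear":[20,0,0],"twist":0,"hand":0.5}
    - {"linear":[18,0,0],"twist":0,"hand":0.5}
    - {"linear":[8,0,0],"twist":0,"hand":0.5}
    - {"linear":[5,0,0],"twist":0,"hand":0.5}
    - {"linear":[0,0,0],"twist":0,"hand":0}
    - {"linear":[0,0,0],"twist":0,"hand":0}
    - {"linear":[0,0,0],"twist":0,"hand":0}
    - {"linear":[0,0,0],"twist":0,"hand":0}

```text
clock: 34.05
eef_pos: [559.1, 225.2, 81.1]
ee_rot: [0.071, 0.704, 0.07, -0.703]
force: [-0.3, -5.3, 1.4]
opening: 0.127
```

Run:
```python
from h import *
th=np.radians(11.4); s=arm.sense()['eef_pos']; print(s); go(s[0]+155*np.sin(th),s[1]-155*np.cos(th),s[2],-78.6)
```

```text
[559.12336174 225.19578462  81.13328465]
tool delta [2.00e-01 1.55e+02 1.00e-01] yaw now -78.6 twist 0.0 open 0.13 F [-0.3 -5.3  1.4] t 34.0 pos [559.1 225.2  81.1] axis [ 0.002 -0.001 -1.   ] j [ 0.3   0.25  1.63 -0.    1.26  1.67]
```

carry_out:
  deltas:
    - {"linear":[0,8,0],"twist":0,"hand":0}
    - {"linear":[0,17,0],"twist":0,"hand":0}
    - {"linear":[0,20,0],"twist":0,"hand":0}
    - {"linear":[0,20,0],"twist":0,"hand":0}
    - {"linear":[0,20,0],"twist":0,"hand":0}
    - {"linear":[0,20,0],"twist":0,"hand":0}
    - {"linear":[0,20,0],"twist":0,"hand":0}
    - {"linear":[0,15,0],"twist":0,"hand":0}
    - {"linear":[0,9,0],"twist":0,"hand":0}
    - {"linear":[0,4,0],"twist":0,"hand":0}

```text
clock: 35.05
eef_pos: [589.5, 74.5, 81.1]
ee_rot: [0.07, 0.704, 0.07, -0.703]
force: [-1.7, 1.3, 5.8]
opening: 0.124
```

carry_out:
  deltas:
    - {"linear":[0,2,0],"twist":0,"hand":0}
    - {"linear":[0,1.5,0],"twist":0,"hand":0}
    - {"linear":[0,1,0],"twist":0,"hand":0}
    - {"linear":[0,0,0],"twist":0,"hand":0}
    - {"linear":[0,0,0],"twist":0,"hand":0}
    - {"linear":[0,0,0],"twist":0,"hand":0}
    - {"linear":[0,0,0],"twist":0,"hand":0}
    - {"linear":[0,0,0],"twist":0,"hand":0}
    - {"linear":[0,0,0],"twist":0,"hand":0}
    - {"linear":[0,0,0],"twist":0,"hand":0}

```text
clock: 36.05
eef_pos: [589.8, 73.0, 81.1]
ee_rot: [0.07, 0.704, 0.072, -0.703]
force: [-4.0, 9.0, 6.5]
opening: 0.125
```

Run:
```python
from h import *
go(588.8,72.9,81,-78.6)
```

```text
tool delta [ 0.1 -0.   1. ] yaw now -78.5 twist 0.001 open 0.12 F [-4.   9.   6.5] t 36.0 pos [589.8  73.   81.1] axis [ 0.001  0.003 -1.   ] j [0.04 0.23 1.66 0.   1.25 1.4 ]
```

The cover is at its shut stop: it pushes back with 9 N and the bar is at its first position. Releasing, then going to the knob.

carry_out:
  deltas:
    - {"linear":[0,0,0],"twist":0,"hand":0.5}
    - {"linear":[0,0,0],"twist":0,"hand":0.5}
    - {"linear":[0,0,0],"twist":0,"hand":0.5}
    - {"linear":[-20,0,0],"twist":0,"hand":0.5}
    - {"linear":[-40,0,0],"twist":0,"hand":0.5}
    - {"linear":[-40,0,0],"twist":0,"hand":0.5}
    - {"linear":[-25,0,0],"twist":0,"hand":0.5}
    - {"linear":[0,0,0],"twist":0,"hand":0.5}
    - {"linear":[0,0,0],"twist":-0.14,"hand":0.5}
    - {"linear":[0,0,0],"twist":-0.14,"hand":0.5}

```text
clock: 37.05
eef_pos: [589.1, 71.3, 203.9]
ee_rot: [-0.17, -0.686, -0.17, 0.687]
force: [-0.2, -0.6, 0.2]
opening: 0.499
```

carry_out:
  deltas:
    - {"linear":[0,0,0],"twist":-0.14,"hand":0.5}
    - {"linear":[0,0,0],"twist":-0.14,"hand":0.5}
    - {"linear":[0,0,0],"twist":-0.14,"hand":0.5}
    - {"linear":[0,0,0],"twist":-0.14,"hand":0.5}
    - {"linear":[0,0,0],"twist":-0.066,"hand":0.5}
    - {"linear":[0,0,0],"twist":0,"hand":0.5}
    - {"linear":[0,0,0],"twist":0,"hand":0.5}
    - {"linear":[0,0,0],"twist":0,"hand":0.5}
    - {"linear":[0,0,0],"twist":0,"hand":0.5}
    - {"linear":[0,0,0],"twist":0,"hand":0.5}

```text
clock: 38.05
eef_pos: [589.4, 71.8, 204.8]
ee_rot: [0.371, 0.602, 0.371, -0.602]
force: [0.3, -0.1, -1.1]
opening: 0.5
```

Run:
```python
from h import *
go(453.6,60.4,200,-26.7)
s,p,d=snap('wrist','wrist15'); P=cloud('wrist',d,s)
for nm,lo,hi in(('bar',98,106),('wing',110,118)):
  for Q,st,ce in comps(P,lo,hi,50): print(nm,len(Q),cv2.minAreaRect(Q[:,:2].astype(np.float32)))
```

```text
tool delta [   4.8 -116.2   71.1] yaw now -26.7 twist 0.0 open 0.5 F [ 0.3 -0.1 -1.1] t 38.0 pos [589.4  71.8 204.8] axis [ 0.  0. -1.] j [0.03 0.13 1.54 0.   1.47 0.5 ]
bar 758 ((588.5887451171875, 72.17005920410156), (59.81600570678711, 12.293148040771484), 11.513177871704102)
bar 155 ((458.8122253417969, 59.27143096923828), (42.043636322021484, 10.94411563873291), 77.95275115966797)
wing 401 ((455.3207702636719, 63.31410217285156), (35.554927825927734, 12.288962364196777), 63.02973937988281)
```

View pics/wrist15.png

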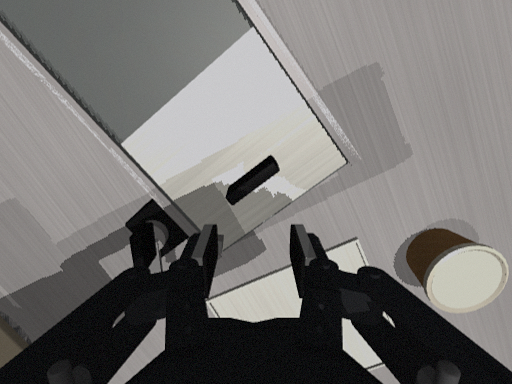

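The cover is shut: the bar is at (588.6,72.2), pixel (252,180), against (588.2,72.9) at the start. On to the knob.

carry_out:
  deltas:
    - {"linear":[0,-20,12],"twist":0,"hand":0.5}
    - {"linear":[0,-30,18],"twist":0,"hand":0.5}
    - {"linear":[0,-30,18],"twist":0,"hand":0.5}
    - {"linear":[0,-24,15],"twist":0,"hand":0.5}
    - {"linear":[0,-12.2,8.1],"twist":0,"hand":0.5}
    - {"linear":[0,0,0],"twist":0,"hand":0.5}
    - {"linear":[0,0,0],"twist":0,"hand":0.5}
    - {"linear":[0,0,0],"twist":0,"hand":0.5}
    - {"linear":[0,0,0],"twist":0,"hand":0.5}
    - {"linear":[0,0,0],"twist":0,"hand":0.5}

```text
clock: 39.1
eef_pos: [454.0, 60.3, 204.6]
ee_rot: [-0.371, -0.602, -0.371, 0.602]
force: [0.3, 0.3, -0.2]
opening: 0.499
```

Run:
```python
from h import *
go(453.5,60.4,85.5,-26.7)
s,p,d=snap('wrist','wrist16'); P=cloud('wrist',d,s)
for nm,lo,hi in(('wing',110,118),):
  for Q,st,ce in comps(P,lo,hi,50): print(nm,len(Q),cv2.minAreaRect(Q[:,:2].astype(np.float32)))
```

```text
tool delta [ 1.191e+02 -4.000e-01  1.000e-01] yaw now -26.6 twist 0.001 open 0.5 F [ 0.3  0.3 -0.2] t 39.1 pos [454.   60.3 204.6] axis [-0. -0. -1.] j [ 0.02 -0.25  1.9  -0.    1.49  0.49]
wing 561 ((453.1001281738281, 60.4095458984375), (42.103214263916016, 11.382118225097656), 63.57066345214844)
```

carry_out:
  deltas:
    - {"linear":[15,-0.6,0],"twist":0,"hand":0.5}
    - {"linear":[25,0,0],"twist":0,"hand":0.5}
    - {"linear":[25,0,0],"twist":0,"hand":0.5}
    - {"linear":[25,0,0],"twist":0,"hand":0.5}
    - {"linear":[18,0,0],"twist":0,"hand":0.5}
    - {"linear":[11,0,0],"twist":0,"hand":0.5}
    - {"linear":[0,0,0],"twist":0,"hand":0}
    - {"linear":[0,0,0],"twist":0,"hand":0}
    - {"linear":[0,0,0],"twist":0,"hand":0}
    - {"linear":[0,0,0],"twist":0,"hand":0}

```text
clock: 40.15
eef_pos: [453.0, 60.8, 86.3]
ee_rot: [0.371, 0.602, 0.371, -0.602]
force: [-4.5, 1.8, 1.2]
opening: 0.127
```

Run:
```python
from h import *
go(453.5,60.4,85.5,-26.7); print(arm.sense()['ft_torque'])
```

```text
tool delta [0.8 0.6 0.1] yaw now -26.6 twist 0.001 open 0.13 F [-4.5  1.8  1.2] t 40.1 pos [453.   60.8  86.3] axis [-0.  0. -1.] j [ 0.02 -0.14  2.03  0.    1.25  0.49]
[0.21014865 0.59011788 0.00327743]
```

carry_out:
  deltas:
    - {"linear":[0,0,0],"twist":-0.13,"hand":0}
    - {"linear":[0,0,0],"twist":-0.13,"hand":0}
    - {"linear":[0,0,0],"twist":-0.13,"hand":0}
    - {"linear":[0,0,0],"twist":-0.13,"hand":0}
    - {"linear":[0,0,0],"twist":-0.13,"hand":0}
    - {"linear":[0,0,0],"twist":-0.13,"hand":0}
    - {"linear":[0,0,0],"twist":-0.13,"hand":0}
    - {"linear":[0,0,0],"twist":-0.13,"hand":0}
    - {"linear":[0,0,0],"twist":-0.13,"hand":0}
    - {"linear":[0,0,0],"twist":-0.13,"hand":0}

```text
clock: 41.15
eef_pos: [453.0, 60.9, 86.3]
ee_rot: [0.66, 0.253, 0.661, -0.252]
force: [-5.2, 1.1, 1.1]
opening: 0.125
```

Run:
```python
from h import *
go(453.5,60.4,85.5,56.4); print(arm.sense()['ft_torque'])
```

```text
tool delta [ 0.8 -0.   0.7] yaw now 48.1 twist -0.144 open 0.12 F [-5.2  1.1  1.1] t 41.1 pos [453.   60.9  86.3] axis [-0.     0.001 -1.   ] j [ 0.02 -0.14  2.03  0.    1.25 -0.82]
[ 0.38237839  0.67678233 -0.0420247 ]
```

carry_out:
  deltas:
    - {"linear":[0,0,0],"twist":-0.03,"hand":0}
    - {"linear":[0,0,0],"twist":-0.03,"hand":0}
    - {"linear":[0,0,0],"twist":-0.03,"hand":0}
    - {"linear":[0,0,0],"twist":-0.03,"hand":0}
    - {"linear":[0,0,0],"twist":-0.03,"hand":0}
    - {"linear":[0,0,0],"twist":-0.02,"hand":0}
    - {"linear":[0,0,0],"twist":-0.02,"hand":0}
    - {"linear":[0,0,0],"twist":-0.01,"hand":0}
    - {"linear":[0,0,0],"twist":0,"hand":0}
    - {"linear":[0,0,0],"twist":0,"hand":0}

```text
clock: 42.15
eef_pos: [453.0, 60.9, 86.4]
ee_rot: [0.682, 0.188, 0.682, -0.188]
force: [-4.3, 1.8, 1.8]
opening: 0.122
```

Run:
```python
from h import *
go(453.5,60.4,85.5,56.4); print(arm.sense()['ft_torque'])
```

```text
tool delta [ 0.9 -0.1  0.7] yaw now 59.2 twist 0.049 open 0.12 F [-4.3  1.8  1.8] t 42.1 pos [453.   60.9  86.4] axis [-0.     0.001 -1.   ] j [ 0.02 -0.14  2.03  0.    1.25 -1.01]
[ 0.4722346   0.79927278 -1.50530014]
```

The locked stop is felt: -1.5 N m after 86° of turn. Releasing and backing away.

carry_out:
  deltas:
    - {"linear":[0,0,0],"twist":0.02,"hand":0}
    - {"linear":[0,0,0],"twist":0,"hand":0.5}
    - {"linear":[0,0,0],"twist":0,"hand":0.5}
    - {"linear":[0,0,0],"twist":0,"hand":0.5}
    - {"linear":[-20,0,0],"twist":0,"hand":0.5}
    - {"linear":[-40,0,0],"twist":0,"hand":0.5}
    - {"linear":[-40,0,0],"twist":0,"hand":0.5}
    - {"linear":[-40,0,0],"twist":0,"hand":0.5}
    - {"linear":[0,0,0],"twist":0,"hand":0.5}
    - {"linear":[0,0,0],"twist":0,"hand":0.5}

```text
clock: 43.15
eef_pos: [454.2, 60.6, 227.3]
ee_rot: [0.681, 0.194, 0.679, -0.194]
force: [-0.2, 0.2, -0.7]
opening: 0.503
```

Run:
```python
from h import *
go(453.5,60.4,85.5,56.4)
s,p,d=snap('wrist','wrist17'); P=cloud('wrist',d,s)
for nm,lo,hi in(('bar',98,106),('wing',110,118),):
  for Q,st,ce in comps(P,lo,hi,50): print(nm,len(Q),cv2.minAreaRect(Q[:,:2].astype(np.float32)))
snap('side','side17')
```

```text
tool delta [141.8  -0.8  -0.9] yaw now 58.2 twist 0.031 open 0.5 F [-0.2  0.2 -0.7] t 43.1 pos [454.2  60.6 227.3] axis [ 0.004 -0.    -1.   ] j [ 0.02 -0.27  1.87 -0.    1.53 -0.99]
wing 482 ((453.54498291015625, 60.482460021972656), (11.96706771850586, 42.006919860839844), 56.18888473510742)
```

View pics/wrist17.png

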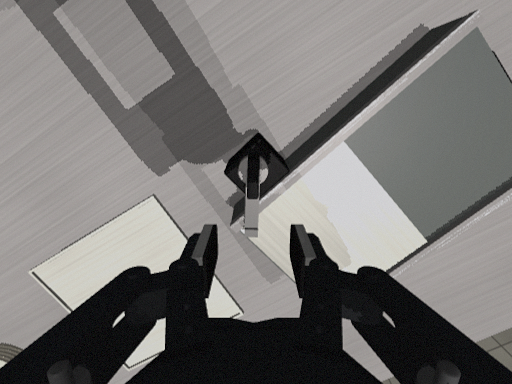

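View pics/side17.png

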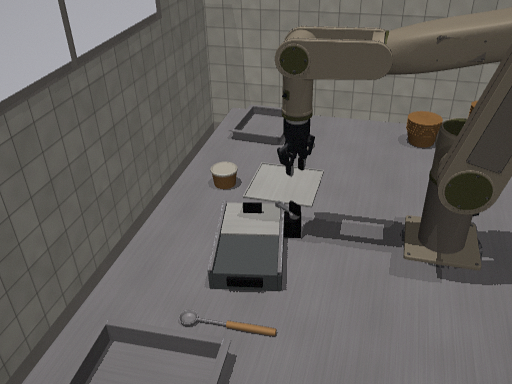

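Picture: the wing at (252,170) lies at -33.8°, with its tongue end at (252,232) over the cover. The locked stop should be at -33.6°. The bar, bowl and spoon look unchanged in the side view. One last look, then I'll hand in.

Run:
```python
from h import *
s,p,d=snap('scene','scene17'); P=cloud('scene',d)
_,_,d0=load('scene0'); P0=cloud('scene',d0)
for nm,D in(('now',P),('start',P0)):
  for k,lo,hi in(('bowl',60,72),('bar',96,106),('lids',24,34)):
    for Q,st,ce in comps(D,lo,hi,40):
      if st[4]<1200 and max(np.ptp(Q,axis=0))<130 and Q[:,0].min()>300: print(nm,k,st[4],Q.mean(0).round(1))
arm.close_job(); print(arm.sense()['clock'])
```

```text
now bowl 57 [ 484.6 1477.    65.9]
now bowl 54 [ 457.8 1191.5   66.6]
now bowl 51 [620.8 799.5  61.8]
now bowl 41 [647.2 587.4  61.5]
now bowl 56 [457.9 294.1  64.2]
now bowl 852 [ 769.2 -174.8   65.3]
now bar 44 [ 454.9 1190.2  100.8]
now bar 62 [592.   68.7 100.2]
now lids 51 [ 488.6 1477.6   29.1]
now lids 84 [ 793.9 -194.6   29. ]
start bowl 60 [ 482.6 1479.2   66.4]
start bowl 51 [ 458.9 1191.9   66.3]
start bowl 42 [503.8 746.5  61.5]
start bowl 53 [511.7 616.1  61.5]
start bowl 86 [523.5 282.6  61. ]
start bowl 41 [502.8 231.6  61.2]
start bowl 856 [ 769.2 -174.6   65.3]
start bar 46 [ 487.  1477.2  101.2]
start bar 40 [ 595.2 1457.4  101.1]
start bar 48 [ 456.9 1190.9  100.7]
start bar 60 [591.5  70.1 100.2]
start lids 45 [ 485.3 1477.5   28.8]
start lids 41 [ 492.7 -292.7   29.2]
start lids 77 [ 794.1 -194.    29. ]
the job is handed in; nothing more can be done
the job is handed in; nothing more can be done
```

The carrier is packed and handed in after about 43 s. I turned the clamp to its free stop, slid the cover fully back, and stood all three tubs on the tray upright in a row on the compartment floor. Then I slid the cover fully shut and turned the clamp back to its locked stop.

My last checks:
- **Tubs:** just before closing, all three lid tops read z ≈ 50 mm, so they stand flat on the floor. They were about 53 mm apart, and the tray was empty.
- **Cover:** it pushed back with 9 N at the shut stop, and its bar was within about 1.5 mm of where it started.
- **Clamp:** it met the locked stop at 1.5 N m. The knob's wing then measured -33.8°, against about -33.6° expected. At the start it read -36.3°, so it was perhaps not quite at the stop then, or my measurement was off.
- **Other items:** the bowl stayed within 0.2 mm. The spoon looked unchanged by eye. The lid stack was not in my final measurement and was hidden behind the gripper in the last side view, but the arm never went near it.

No tub was knocked and the grip never slipped as far as I could see. The gripper was about 110 mm above the knob, touching nothing, when I handed in.

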